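# Close the airbrush wash stand with its sliding cover

### The job

Please close the wash stand for the night. Tip the standing spray bottle over onto its side into the V-shaped cradle behind it, swing the keeper arm off the round recess, and slide the flat round cover along the deck, without lifting it off, until it drops into the recess and lies level. Then swing the keeper back over the middle of the cover, and leave the other things around the stand where they are.

Things in the scene. Friction and masses are not known exactly. Their poses are not given: they have to be found in the camera images.
- wash_stand: Fixed grey wash stand. Origin on the table under it; x away from the robot (turned up to 0.25 rad), y left, z up. Flat deck, no raised edges, top z = 60 mm, x -60 to 74, y -145 to 128 mm. Recess at right, centred x 0, y -68; cover parked at left, about x 0, y 79; bottle in its way, about x 45, y 0. Darker V trough (cradle) behind, x 79 to 213 at y 0, sides up to z 82 at y +-33, end plate to z 86.
- recess (a point): Centre of the round recess (93 mm wide, 6 mm deep) at the height of its seat, 54 mm above the table. The seat is a flat ring with a 72 mm opening, crossed by three grid bars along y flush with the ring, so that a sliding cover cannot fall deeper.
- cradle (a point): Point on the axis on which the lying bottle rests, 80 mm above the table, at stand x = 135, y = 0 mm. The bottle lies along the stand's x, tipped straight over with its foot next to the deck's far edge; the 45-degree sides of the trough centre it.
- cover: Loose flat dark metal disc, no handle, 88 mm across, 12 mm thick, about 0.16 kg, edge rounded 1.5 mm. Origin: centre of its underside, z up. Parked flat on the deck (underside z 60 mm); seated, its underside is at 54 and its top at 66 mm, with 2.5 mm play all round. Pushed at its edge it slides freely; the far wall of the recess stops it and it drops in.
- spray_bottle: Pale pump spray bottle, upright on the deck at first. Body 43 mm across, 100 mm high; collar 27 mm across up to 113 mm; pump head 18 mm across up to 130 mm; about 0.11 kg. Origin: centre of its foot, z along its axis to the pump head. Pushed about 95 mm above the deck toward the cradle (stand +x) it topples after some 40 mm.
- bottle_mid (a point): Point on the spray bottle's axis, 50 mm above its foot.
- keeper (a joint): Angle of the steel keeper arm on an upright pivot at the deck's right end. 0 (stop): along stand +y, over the middle of the recess; grows clockwise from above, 1.57 along stand +x, stop at 1.7. Starts at 0 to 0.35; cover can pass above 1.0. Light friction, stays where left. Arm 16 mm wide, 75 mm long, underside 8.5 mm above the deck: 2.5 mm above the seated cover, but blocks one still on deck.
- keeper_pivot (a point): Point on the keeper's upright pivot axis, 68.5 mm above the table, at stand x = 0, y = -130 mm.
- keeper_knob (a point): Top centre of the black round knob on the keeper, 14 mm across, 62 mm from the pivot axis; top 106.5 mm above the table, standing 32 mm above the arm. Can be pinched from above or pushed sideways; it turns with the arm.
- spray_screen: Fixed white folding screen, keep clear of it: front panel 9 mm thick, 268 mm wide, 262 mm high, its face 67 mm on the robot's side of the origin (table level); side panels fold back, away from the robot. Right end of the front panel: about 45 mm right of the robot's centre line, 565 mm ahead. It stays where it is.
- paint_grey: Bystander: grey paint bottle with white nozzle, 34 x 37 x 102 mm, stands on the table. Origin at the centre of its underside.
- mix_cup_a: Bystander: white plastic mixing cup, 60 mm across, 42 mm high, stands on the table. Origin at the centre of its underside.
- spare_jar_b: Bystander: glass jar with grey lid and a brass-coloured pipe on top, 34 mm across, 72 mm high, stands on the table. Origin at the centre of its underside.
- spare_jar_c: Bystander: clear glass jar with a flat grey lid, 34 mm across, 52 mm high, stands on the table left of the stand. Origin at the centre of its underside.
Things that resemble listed ones, but are neither listed nor needed, are in the scene too. Of the things that look like the cover, the largest one is meant. Leave any orange look-alike of the spray_bottle alone.

How it is judged:
By the outcome, as a careful person would: the job done as asked, in the order asked, and still so for the second after the job is handed in, with the robot touching nothing.
It also fails if it takes over 72 s, if anything falls off the work surface, if the arm or the gripper's body presses on something with over 40 N, if the wrist force passes 120 N, or if a joint passes its speed limit or range.

### The arm

A 6-joint arm with a two-finger parallel gripper is mounted at the origin on a cart in front of the work surface, level with it; the furniture and walls round the work are solid. World frame = base frame: x ahead of the robot, y to its left, z up, the work surface at z = 0. Lengths are in m, angles in degrees, forces in N, time in s.
With the tool pointing down it reaches from about 0.4 to 0.825 m from the base axis. Payload 7 kg.
Tool frame: the origin (TCP) lies at the very end of the fingers, on their centre line; the grasp point (between the pads) lies behind it (r.grasp_offset is the z of the grasp point in the tool frame, in m); z points along the fingers, y is the direction in which the jaws open and shut (so a half turn about z gives the same grasp; the last joint's range is limited). The gripper opens to 88 mm and grips with 3 to 60 N. Pads are 19 mm wide; open, the fingers measure 130 mm over their backs; the gripper's body (78 mm by 193 mm) begins 47 mm behind the grasp point.
Start: joints at [-51.79, 20.546, 0.682, 0, -70.136, -16.507], TCP at [0.25, -0.627, 0.206] pointing down, gripper open.
Joint ranges: [-176.03, 176.03], [-82.01, 121.73], [-58.28, 71.71], [-173.87, 95.51], [-174.79, -0.11], [-173.66, 173.66]. Speed limits (degrees/s): [136.94, 136.94, 172.46, 180, 180, 180].

### API

Orientations are given as [roll, pitch, yaw] about the fixed x, y, z axes, in that order (R = Rz(yaw) Ry(pitch) Rx(roll)).
In Python, from plant import r gives the robot as it stands. The module is installed in compiled form; this text tells all that it offers.
- The arm moves only by the tool servo_tool, never from a script. Its argument "targets" is a list of rows, each an object of numbers: "dx", "dy", "dz": the shift along the world's x, y, z in cm; "spin": the turn about the world's z in rad; "grip": the opening in per cent of the stroke, from 0 (shut) to 100 (fully open). A call has exactly 10 rows; each row is the pose to reach, as a shift and turn from the pose commanded when the call began; what a row does not reach only later rows make up. A row lasts 1/12 s, in which the tool goes at most 41.7 mm and 7.16 degrees, less where a joint would pass 70% of its speed; a pose out of reach is approached as far as the arm can. A call with a gripper value outside its range is refused whole. The fingers move at their own pace and stop on an object; "squeeze" is the grip in N (left out, the last holds). Time passes only in rows, so rows that repeat a pose let the fingers close, or fill a call up. It gives the time, the measured TCP pose, the force and the opening at its end, in the units of the state.
- r.get_state(): the state, without advancing time (a new reading comes with each control period).
- r.capture(name): name is "side" or "top"; returns the picture (420x560x3 uint8, blue, green, red); there is no depth.
- r.get_calibration(name): a dict with "K" (3x3 intrinsics, pixels), "k1" (the pictures are not rectified: a ray, as slopes to the right and down, at radius r is drawn at 1 + k1 r^2 times it, then the intrinsics apply), "extrinsics" (4x4, takes a point from camera to world coordinates). Camera axes: x right, y down, z forward; pixel columns grow to the right and rows downward; lengths in m; the calibration is good to about 2 mm. A picture is of the moment at which its call begins. get_calibration takes no time and is no camera call.
- r.close_job(): hands the job in, once; it reports no verdict.
Trained networks look in the newest picture that a camera, given by its name, has taken for a name from the list of things; names that differ only in an ending like _2 or _b are one class to them, and where a whole thing is asked for, a point or a joint stands for the part that bears it (a point fixed in the world has none). Each returns a list of dicts, best first, with "p" (0 to 1); they miss things now and then, are a little off and sometimes report something else, mostly with a low value. They report only what shows in the picture. A call takes as long as a camera call. They do not tell look-alikes from the thing itself.
- r.cut_out(name, camera): "mask" (420x560 bool, what is visible of it) and "extent" ([left, top, right, bottom] in pixels, round what is visible of it).
The state is a dict: "time_s": time; "joints": joint angles; "qd": joint speeds; "joint_torque": joint torques, N m; "tcp_pos": TCP position; "eef_rot": TCP orientation; "contact_force": force on the tool from outside, world axes, zero at the start; "moment": the same for the moment, N m; "gripper_width": finger opening in m.
Only numpy, scipy, OpenCV 4.12 (cv2) and the standard library are available. Lean on these libraries where they do the work, as an engineer would, in place of code of your own. Each camera call takes 0.05 s, during which the arm holds its last target. There are 200 camera calls.

## Working session

There is one attempt and no reset: what is moved stays moved. The work goes in short steps, Python scripts to look and compute and a tool call to move; the robot and the scene stay as the last step left them, time stands still between calls to the robot, and variables do not carry over. Pictures are saved under pics/ and viewed, about 8 in all and at most 12, crops included, and the job is handed in when it is done.

Besides the shell and the picture viewer there is one more tool, called after "Request:" as name([rows], argument=value, ...), one row to a line, values as JSON. servo_tool: Moves the arm, as the interface text tells. Its arguments: {"type":"object","properties":{"targets":{"type":"array"},"squeeze":{"type":"number"}},"required":["targets"]}

```bash
mkdir -p pics
cat > h.py <<'E'
import numpy as np, cv2
from plant import r
def cal(n):
    c=r.get_calibration(n); return np.array(c["K"]),c["k1"],np.array(c["extrinsics"])
def ray(n,u,v):
    K,k1,E=cal(n); xd=np.linalg.solve(K,[u,v,1])[:2]; x=xd.copy()
    for _ in range(30): x=xd/(1+k1*(x@x))
    return E[:3,3],E[:3,:3]@np.array([x[0],x[1],1])
def atz(n,u,v,z):
    o,d=ray(n,u,v); return o+d*(z-o[2])/d[2]
def proj(n,P):
    K,k1,E=cal(n); p=E[:3,:3].T@(np.array(P)-E[:3,3]); x=p[:2]/p[2]; x=x*(1+k1*(x@x)); return (K@[x[0],x[1],1])[:2]
E
python3 - <<'E'
from h import *
for n in("side","top"):
    cv2.imwrite(f"pics/{n}1.png",r.capture(n)); K,k,E=cal(n); print(n,K.tolist(),k,E.round(3).tolist())
    for o in("cover","spray_bottle","wash_stand","keeper","keeper_knob","spare_jar_c","spray_screen"):
        for d in r.cut_out(o,n)[:3]:
            m=d["mask"];ys,xs=np.nonzero(m); print(o,round(d["p"],2),d["extent"],xs.mean().round(1),ys.mean().round(1),m.sum())
print(r.get_state(),r.grasp_offset)
E
```

```text
side [[521.5138853574898, 0.0, 275.2429400255998], [0.0, 521.5138853574898, 202.83821536917517], [0.0, 0.0, 1.0]] -0.17157722921718396 [[-0.781, 0.414, -0.468, 1.133], [0.625, 0.512, -0.59, 0.605], [-0.005, -0.753, -0.658, 0.946], [0.0, 0.0, 0.0, 1.0]]
cover 0.95 [288.1, 303.5, 319.2, 325.5] 305.3 313.0 499
cover 0.74 [283.1, 153.8, 303.6, 175.0] 292.7 164.7 214
spray_bottle 0.94 [229.9, 282.2, 249.6, 327.5] 238.4 306.7 779
spray_bottle 0.81 [263.1, 166.9, 282.7, 212.5] 272.3 187.8 621
wash_stand 0.69 [218.0, 166.0, 336.2, 262.7] 245.4 211.5 2598
keeper 0.46 [245.5, 171.1, 263.2, 187.6] 255.2 179.5 147
keeper 0.37 [196.6, 251.9, 213.0, 281.3] 203.2 266.7 309
keeper_knob 0.62 [248.2, 169.3, 263.5, 191.5] 256.2 180.8 192
top [[535.4549783986904, 0.0, 278.3948817147433], [0.0, 535.4549783986904, 210.4776940389785], [0.0, 0.0, 1.0]] 0.05980723372510303 [[0.004, -0.998, 0.061, 0.482], [-1.0, -0.003, 0.014, -0.141], [-0.014, -0.061, -0.998, 1.464], [0.0, 0.0, 0.0, 1.0]]
cover 0.87 [348.6, 296.0, 372.7, 319.1] 360.4 305.5 431
cover 0.7 [261.9, 237.3, 293.7, 267.9] 275.6 253.8 884
cover 0.67
[... 641 characters left out ...]
 177.5] 368.7 164.7 367
{'time_s': 0.8, 'joints': array([-5.17914243e+01,  2.05425995e+01,  6.82330489e-01, -3.47880315e-04,
       -7.01360996e+01, -1.65048150e+01]), 'qd': array([-0.04719069,  0.06432987,  0.10709864,  0.10501252,  0.18614056,
        0.06925548]), 'joint_torque': array([-2.13441685e-04, -5.82292843e+01,  2.93274432e+01,  7.00182214e+00,
        1.24178699e-02, -8.52900052e-05]), 'tcp_pos': array([ 0.24957466, -0.62714353,  0.20600545]), 'eef_rot': array([-1.79996611e+02,  1.34537911e-03, -1.58296357e+02]), 'contact_force': array([ 0.62642105, -0.58619208,  0.15947857]), 'moment': array([-0.03243257,  0.05458681, -0.00022081]), 'gripper_width': 0.08767498853949886} -0.0188
```

View pics/top1.png

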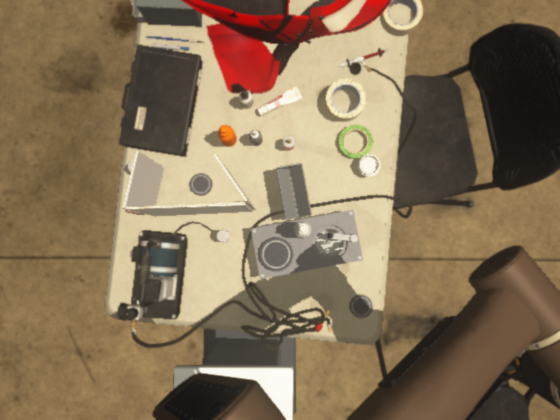

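View pics/side1.png

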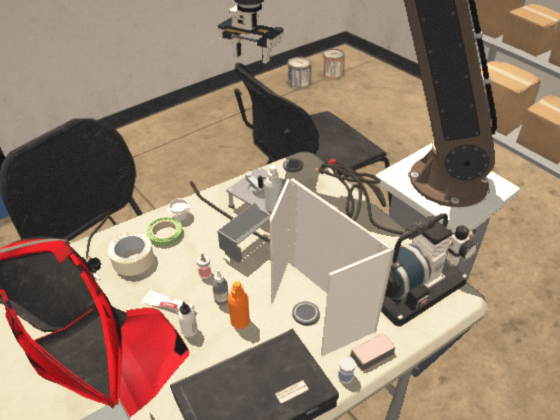

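The top view shows the stand at about (250–362, 160–280). The cover is at (276,254), the bottle at (302,229), the keeper near (335,240) and the cradle at (293,190). The disc at (360,305) is a smaller look-alike on the table.

Run:
```python
from h import *
a=cv2.imread("pics/top1.png")[150:290,235:385]
cv2.imwrite("pics/c1.png",cv2.resize(a,None,fx=5,fy=4.28*5/4.28*0.857,interpolation=cv2.INTER_CUBIC) if 0 else cv2.resize(a,(640,597),interpolation=cv2.INTER_CUBIC))
print(atz("top",275.6,253.8,.072)); print(atz("top",302,229,.18))
```

```text
[ 0.45460553 -0.11454344  0.072     ]
[ 0.51619301 -0.17958991  0.18      ]
```

View pics/c1.png

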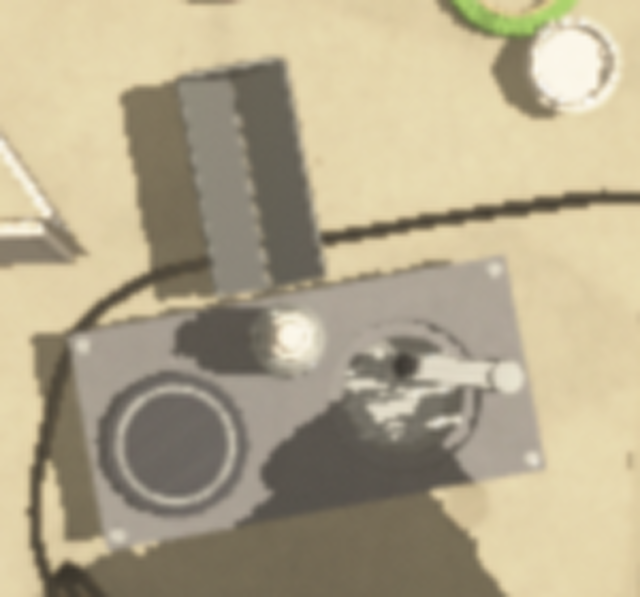

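The crop shows the deck corners at about (68,335), (505,258), (545,465) and (108,550). The keeper arm runs from its pivot at (509,377) to the knob at (404,366), and the bottle top is at (292,337).

Run:
```python
from h import *
def px(x,y): return x/4.267+235-.4, y/4.264+150-.4
W=np.array([atz("top",*px(*c),.06)[:2] for c in[(68,335),(505,258),(545,465),(108,550)]])
S=np.array([(74,128),(74,-145),(-60,-145),(-60,128)])/1e3
sc=S-S.mean(0); wc=W-W.mean(0)
U,_,Vt=np.linalg.svd(sc.T@wc); R=(U@Vt).T; t=W.mean(0)-R@S.mean(0)
print("yaw",np.arctan2(R[1,0],R[0,0]),t,((S@R.T+t)-W).round(4).tolist())
inv=lambda p:((p[:2]-t)@R*1e3).round(1)
print("cover",inv(atz("top",*px(175,442),.072)),atz("top",*px(175,442),.072))
print("cover outline",inv(atz("top",*px(100,442),.066)),inv(atz("top",*px(245,442),.066)))
print("bottle top",inv(atz("top",*px(292,337),.19)),atz("top",*px(292,337),.19))
print("knob",inv(atz("top",*px(404,366),.1065)),"pivot",inv(atz("top",*px(509,377),.08)))
print("cradle ends",inv(atz("top",*px(180,80),.085)),inv(atz("top",*px(286,62),.085)),inv(atz("top",*px(323,275),.082)),inv(atz("top",*px(217,297),.082)))
np.savez("stand.npz",R=R,t=t)
for n,p in dict(cover=(0,79),bottle=(45,0),recess=(0,-68),pivot=(0,-130),cradle=(135,0)).items(): print(n,(R@(np.array(p)/1e3)+t).round(4))
for p,z in [((0,-130),.08),((-60,-145),.06),((0,79),.072),((45,0),.19)]: print(proj("side",[*(R@(np.array(p)/1e3)+t),z]))
```

```text
yaw 0.1877764228724463 [ 0.47238407 -0.18755027] [[0.0001, 0.0003], [0.0027, 0.0002], [-0.0025, -0.0012], [-0.0003, 0.0007]]
cover [-2.5 74.8] [ 0.45600297 -0.11456913  0.072     ]
cover outline [  5.8 119.9] [-10.3  32.9]
bottle top [44.7 -2.6] [ 0.51680489 -0.18174185  0.19      ]
knob [ 17.5 -67.6] pivot [  -0.5 -130.6]
cradle ends [212.8  31.5] [211.8 -33.7] [ 80.5 -31.9] [79.1 33.6]
cover [ 0.4576 -0.1099]
bottle [ 0.5166 -0.1791]
recess [ 0.4851 -0.2544]
pivot [ 0.4967 -0.3153]
cradle [ 0.605  -0.1623]
[247.73602234 172.66129433]
[258.61813748 166.16017974]
[308.70839726 208.07559268]
[272.94170083 166.67841419]
```

Stand pose found: yaw 0.188, origin (0.472, −0.188), residuals under 3 mm, and the cover, bottle, pivot and cradle all agree with it. The keeper is at about 0.27 rad. First I move to the near side of the bottle with the gripper shut.

Request:
servo_tool([
  {"dx": 1,"dy": 2,"grip": 0,"spin": -0.02},
  {"dx": 2.5,"dy": 5,"grip": 0,"spin": -0.04},
  {"dx": 4,"dy": 8,"grip": 0,"spin": -0.06},
  {"dx": 5.5,"dy": 11,"grip": 0,"spin": -0.08},
  {"dx": 7,"dy": 14,"grip": 0,"spin": -0.1},
  {"dx": 8.5,"dy": 17,"grip": 0,"spin": -0.12},
  {"dx": 10,"dy": 20,"grip": 0,"spin": -0.14},
  {"dx": 11.5,"dy": 23,"grip": 0,"spin": -0.16},
  {"dx": 13,"dy": 26,"grip": 0,"spin": -0.18},
  {"dx": 14.5,"dy": 29,"grip": 0,"spin": -0.191},
], squeeze=10)

```text
validation failed for argument at $.ta...
```

Request:
servo_tool([
  {"dx": 1.5,"dy": 3,"grip": 0},
  {"dx": 2.9,"dy": 6,"grip": 0},
  {"dx": 4.3,"dy": 9,"grip": 0},
  {"dx": 5.5,"dy": 11.5,"grip": 0},
  {"dx": 6.5,"dy": 13.5,"grip": 0},
  {"dx": 7.1,"dy": 14.7,"grip": 0},
  {"dx": 7.1,"dy": 14.8,"dz": -1.5,"grip": 0},
  {"dx": 7.1,"dy": 14.8,"dz": -3.5,"grip": 0},
  {"dx": 7.1,"dy": 14.8,"dz": -5.2,"grip": 0},
  {"dx": 7.1,"dy": 14.8,"dz": -5.4,"grip": 0},
])

```text
validation failed for argument at $.ta...
```

Request:
servo_tool([
  {"dx": 1,"dy": 2,"dz": 0,"spin": -0.02,"grip": 0},
  {"dx": 2.5,"dy": 5,"dz": 0,"spin": -0.04,"grip": 0},
  {"dx": 4,"dy": 8,"dz": 0,"spin": -0.06,"grip": 0},
  {"dx": 5.5,"dy": 11,"dz": 0,"spin": -0.08,"grip": 0},
  {"dx": 7,"dy": 14,"dz": 0,"spin": -0.1,"grip": 0},
  {"dx": 8.5,"dy": 17,"dz": 0,"spin": -0.12,"grip": 0},
  {"dx": 10,"dy": 20,"dz": 0,"spin": -0.14,"grip": 0},
  {"dx": 11.5,"dy": 23,"dz": 0,"spin": -0.16,"grip": 0},
  {"dx": 13,"dy": 26,"dz": 0,"spin": -0.18,"grip": 0},
  {"dx": 14.5,"dy": 29,"dz": 0,"spin": -0.191,"grip": 0},
], squeeze=10)

```text
time_s: 1.63
tcp_pos: [0.3951, -0.3357, 0.2063]
eef_rot: [-180.0, 0.0, -169.3]
contact_force: [0.6, 0.1, 1.1]
gripper_width: 0.0263
```

Request:
servo_tool([
  {"dx": 1.5,"dy": 3,"dz": 0,"spin": 0,"grip": 0},
  {"dx": 2.9,"dy": 6,"dz": 0,"spin": 0,"grip": 0},
  {"dx": 4.3,"dy": 9,"dz": 0,"spin": 0,"grip": 0},
  {"dx": 5.5,"dy": 11.5,"dz": 0,"spin": 0,"grip": 0},
  {"dx": 6.5,"dy": 13.5,"dz": 0,"spin": 0,"grip": 0},
  {"dx": 7.1,"dy": 14.7,"dz": 0,"spin": 0,"grip": 0},
  {"dx": 7.1,"dy": 14.8,"dz": -1.5,"spin": 0,"grip": 0},
  {"dx": 7.1,"dy": 14.8,"dz": -3.5,"spin": 0,"grip": 0},
  {"dx": 7.1,"dy": 14.8,"dz": -5.2,"spin": 0,"grip": 0},
  {"dx": 7.1,"dy": 14.8,"dz": -5.4,"spin": 0,"grip": 0},
])

```text
time_s: 2.47
tcp_pos: [0.4638, -0.1886, 0.1493]
eef_rot: [179.9, -0.2, -169.2]
contact_force: [-0.0, -0.8, -0.1]
gripper_width: -0.0001
```

Run:
```python
from h import *
a=r.capture("top")[150:290,235:385]; b=r.capture("side")[110:280,190:350]
cv2.imwrite("pics/c2.png",np.hstack([cv2.resize(a,(400,373),interpolation=3),cv2.resize(b,(400,373),interpolation=3)]))
s=r.get_state();print(s["tcp_pos"],s["gripper_width"])
```

```text
[ 0.46527095 -0.18923639  0.15183161] 0.0004093464254955608
```

View pics/c2.png

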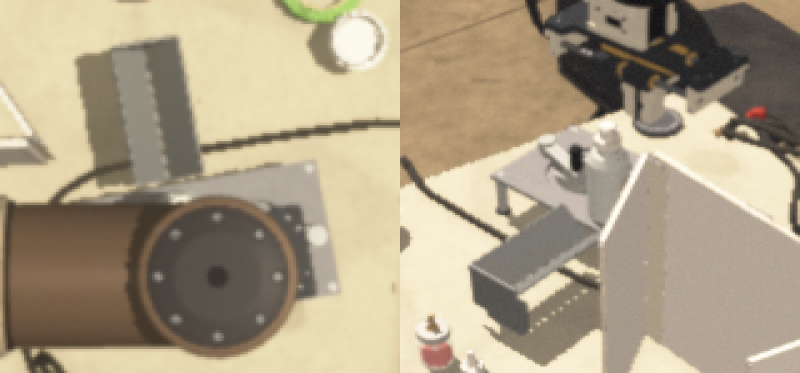

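The shut fingers are behind the bottle, which is still standing; its base is hidden behind the screen near (605,180). The keeper knob is at (577,157). Next I push along stand +x.

Request:
servo_tool([
  {"dx": 0.5,"dy": 0.09,"dz": 0,"spin": 0,"grip": 0},
  {"dx": 1.1,"dy": 0.2,"dz": 0,"spin": 0,"grip": 0},
  {"dx": 1.7,"dy": 0.32,"dz": 0,"spin": 0,"grip": 0},
  {"dx": 2.2,"dy": 0.42,"dz": 0,"spin": 0,"grip": 0},
  {"dx": 2.7,"dy": 0.51,"dz": 0,"spin": 0,"grip": 0},
  {"dx": 3.2,"dy": 0.6,"dz": 0,"spin": 0,"grip": 0},
  {"dx": 3.7,"dy": 0.7,"dz": 0,"spin": 0,"grip": 0},
  {"dx": 4.2,"dy": 0.8,"dz": 0,"spin": 0,"grip": 0},
  {"dx": 4.7,"dy": 0.89,"dz": 0,"spin": 0,"grip": 0},
  {"dx": 5.2,"dy": 0.99,"dz": 0,"spin": 0,"grip": 0},
])

```text
time_s: 3.4
tcp_pos: [0.5181, -0.1791, 0.1519]
eef_rot: [-180.0, -0.0, -169.2]
contact_force: [0.0, 0.9, 0.2]
gripper_width: 0.0005
```

Request:
servo_tool([
  {"dx": 0.4,"dy": 0.08,"dz": 0,"spin": 0,"grip": 0},
  {"dx": 0.8,"dy": 0.15,"dz": 0,"spin": 0,"grip": 0},
  {"dx": 1.2,"dy": 0.23,"dz": 0,"spin": 0,"grip": 0},
  {"dx": 1.6,"dy": 0.3,"dz": 0,"spin": 0,"grip": 0},
  {"dx": 1.9,"dy": 0.36,"dz": 0,"spin": 0,"grip": 0},
  {"dx": 1.9,"dy": 0.36,"dz": 0,"spin": 0,"grip": 0},
  {"dx": 1.9,"dy": 0.36,"dz": 0,"spin": 0,"grip": 0},
  {"dx": 1.9,"dy": 0.36,"dz": 0,"spin": 0,"grip": 0},
  {"dx": 1.9,"dy": 0.36,"dz": 0,"spin": 0,"grip": 0},
  {"dx": 1.9,"dy": 0.36,"dz": 0,"spin": 0,"grip": 0},
])

```text
time_s: 4.23
tcp_pos: [0.5364, -0.1757, 0.152]
eef_rot: [-180.0, 0.0, -169.2]
contact_force: [0.4, -0.8, 1.0]
gripper_width: 0.0009
```

Run:
```python
from h import *
a=r.capture("top")[150:290,235:385]; b=r.capture("side")[110:280,190:350]
cv2.imwrite("pics/c3.png",np.hstack([cv2.resize(a,(400,373),interpolation=3),cv2.resize(b,(400,373),interpolation=3)]))
s=r.get_state();print(s["tcp_pos"],s["contact_force"])
```

```text
[ 0.53650279 -0.17566656  0.15205274] [-0.19833504 -0.45350827  0.16638541]
```

View pics/c3.png

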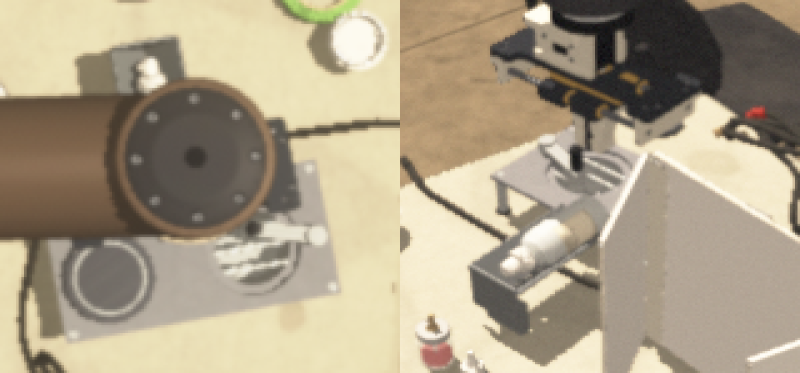

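The bottle lies in the cradle, with its head at about (148,75) in the top half and (515,262) in the side half. Next I pinch the keeper knob at world (0.502, −0.252).

Request:
servo_tool([
  {"dx": -0.7,"dy": -1.5,"dz": 0,"spin": 0,"grip": 50},
  {"dx": -1.4,"dy": -3.1,"dz": 0,"spin": 0,"grip": 50},
  {"dx": -2.2,"dy": -4.8,"dz": 0,"spin": 0,"grip": 50},
  {"dx": -2.9,"dy": -6.5,"dz": 0,"spin": 0,"grip": 50},
  {"dx": -3.4,"dy": -7.6,"dz": 0,"spin": 0,"grip": 50},
  {"dx": -3.45,"dy": -7.65,"dz": 0,"spin": 0,"grip": 50},
  {"dx": -3.45,"dy": -7.65,"dz": -1,"spin": 0,"grip": 50},
  {"dx": -3.45,"dy": -7.65,"dz": -2,"spin": 0,"grip": 50},
  {"dx": -3.45,"dy": -7.65,"dz": -3,"spin": 0,"grip": 50},
  {"dx": -3.45,"dy": -7.65,"dz": -4,"spin": 0,"grip": 50},
])

```text
time_s: 5.17
tcp_pos: [0.5019, -0.2515, 0.1104]
eef_rot: [180.0, -0.1, -169.2]
contact_force: [-0.3, 0.7, 0.4]
gripper_width: 0.0436
```

Request:
servo_tool([
  {"dx": 0,"dy": 0,"dz": -1,"spin": 0,"grip": 50},
  {"dx": 0,"dy": 0,"dz": -2,"spin": 0,"grip": 50},
  {"dx": 0,"dy": 0,"dz": -2.8,"spin": 0,"grip": 50},
  {"dx": 0,"dy": 0,"dz": -2.8,"spin": 0,"grip": 30},
  {"dx": 0,"dy": 0,"dz": -2.8,"spin": 0,"grip": 20},
  {"dx": 0,"dy": 0,"dz": -2.8,"spin": 0,"grip": 10},
  {"dx": 0,"dy": 0,"dz": -2.8,"spin": 0,"grip": 5},
  {"dx": 0,"dy": 0,"dz": -2.8,"spin": 0,"grip": 5},
  {"dx": 0,"dy": 0,"dz": -2.8,"spin": 0,"grip": 5},
  {"dx": 0,"dy": 0,"dz": -2.8,"spin": 0,"grip": 5},
], squeeze=10)

```text
time_s: 6.0
tcp_pos: [0.5023, -0.2533, 0.0846]
eef_rot: [-179.9, 0.0, -169.2]
contact_force: [-0.3, -4.9, -1.0]
gripper_width: 0.012
```

Run:
```python
from h import *
z=np.load("stand.npz");R,t=z["R"],z["t"]
s=r.get_state();print(s["joints"].round(1),s["gripper_width"],s["tcp_pos"])
p=(s["tcp_pos"][:2]-t)@R-[0,-.13]; th=np.arctan2(p[0],p[1]);rad=np.hypot(*p);print(th,rad)
f=lambda a:R@(.062*np.array([np.sin(a),np.cos(a)]))
for k in range(0,21): print(k,((f(th+.061*k)-f(th))*100).round(2), ((f(th+.061*k)-f(th+.61))*100).round(2))
```

```text
[ -6.8  16.3 -22.9   0.1 -50.7 -72.5] 0.012023446306070421 [ 0.50231876 -0.25325096  0.08463945]
0.2789051326556572 0.06227252717689873
0 [0. 0.] [-3.44  1.44]
1 [ 0.38 -0.05] [-3.06  1.39]
2 [ 0.75 -0.11] [-2.69  1.32]
3 [ 1.11 -0.21] [-2.32  1.23]
4 [ 1.47 -0.32] [-1.96  1.12]
5 [ 1.83 -0.45] [-1.61  0.98]
6 [ 2.17 -0.61] [-1.26  0.83]
7 [ 2.51 -0.79] [-0.93  0.65]
8 [ 2.83 -0.99] [-0.61  0.45]
9 [ 3.14 -1.2 ] [-0.3   0.24]
10 [ 3.44 -1.44] [0. 0.]
11 [ 3.72 -1.69] [ 0.28 -0.25]
12 [ 3.98 -1.96] [ 0.55 -0.52]
13 [ 4.23 -2.24] [ 0.8  -0.81]
14 [ 4.46 -2.54] [ 1.03 -1.11]
15 [ 4.67 -2.86] [ 1.24 -1.42]
16 [ 4.87 -3.18] [ 1.43 -1.75]
17 [ 5.04 -3.52] [ 1.6  -2.08]
18 [ 5.19 -3.86] [ 1.75 -2.43]
19 [ 5.32 -4.22] [ 1.88 -2.78]
20 [ 5.43 -4.58] [ 1.99 -3.15]
```

Request:
servo_tool([
  {"dx": 0.38,"dy": -0.05,"dz": 0,"spin": 0,"grip": 5},
  {"dx": 0.75,"dy": -0.11,"dz": 0,"spin": 0,"grip": 5},
  {"dx": 1.11,"dy": -0.21,"dz": 0,"spin": 0,"grip": 5},
  {"dx": 1.47,"dy": -0.32,"dz": 0,"spin": 0,"grip": 5},
  {"dx": 1.83,"dy": -0.45,"dz": 0,"spin": 0,"grip": 5},
  {"dx": 2.17,"dy": -0.61,"dz": 0,"spin": 0,"grip": 5},
  {"dx": 2.51,"dy": -0.79,"dz": 0,"spin": 0,"grip": 5},
  {"dx": 2.83,"dy": -0.99,"dz": 0,"spin": 0,"grip": 5},
  {"dx": 3.14,"dy": -1.2,"dz": 0,"spin": 0,"grip": 5},
  {"dx": 3.44,"dy": -1.44,"dz": 0,"spin": 0,"grip": 5},
])

```text
time_s: 6.83
tcp_pos: [0.5381, -0.266, 0.0843]
eef_rot: [180.0, 0.1, -169.2]
contact_force: [1.5, 5.7, 3.8]
gripper_width: 0.0121
```

Request:
servo_tool([
  {"dx": 0.28,"dy": -0.25,"dz": 0,"spin": 0,"grip": 5},
  {"dx": 0.55,"dy": -0.52,"dz": 0,"spin": 0,"grip": 5},
  {"dx": 0.8,"dy": -0.81,"dz": 0,"spin": 0,"grip": 5},
  {"dx": 1.03,"dy": -1.11,"dz": 0,"spin": 0,"grip": 5},
  {"dx": 1.24,"dy": -1.42,"dz": 0,"spin": 0,"grip": 5},
  {"dx": 1.43,"dy": -1.75,"dz": 0,"spin": 0,"grip": 5},
  {"dx": 1.6,"dy": -2.08,"dz": 0,"spin": 0,"grip": 5},
  {"dx": 1.75,"dy": -2.43,"dz": 0,"spin": 0,"grip": 5},
  {"dx": 1.88,"dy": -2.78,"dz": 0,"spin": 0,"grip": 5},
  {"dx": 1.99,"dy": -3.15,"dz": 0,"spin": 0,"grip": 5},
])

```text
time_s: 7.67
tcp_pos: [0.557, -0.2983, 0.084]
eef_rot: [-180.0, 0.0, -169.2]
contact_force: [2.9, 2.7, 2.2]
gripper_width: 0.0123
```

Request:
servo_tool([
  {"dx": 0,"dy": 0,"dz": 0,"spin": 0,"grip": 25},
  {"dx": 0,"dy": 0,"dz": 0,"spin": 0,"grip": 35},
  {"dx": 0,"dy": 0,"dz": 0,"spin": 0,"grip": 40},
  {"dx": 0,"dy": 0,"dz": 1.5,"spin": 0,"grip": 40},
  {"dx": 0,"dy": 0,"dz": 3.5,"spin": 0,"grip": 40},
  {"dx": 0,"dy": 0,"dz": 5,"spin": 0,"grip": 57},
  {"dx": -1,"dy": 0.5,"dz": 6,"spin": 0.08,"grip": 57},
  {"dx": -3,"dy": 1.5,"dz": 6,"spin": 0.18,"grip": 57},
  {"dx": -5,"dy": 3,"dz": 6,"spin": 0.28,"grip": 57},
  {"dx": -7,"dy": 5,"dz": 6,"spin": 0.38,"grip": 57},
])

```text
time_s: 8.5
tcp_pos: [0.4847, -0.2483, 0.1435]
eef_rot: [180.0, -0.1, -147.3]
contact_force: [0.4, 1.4, -0.5]
gripper_width: 0.0495
```

Request:
servo_tool([
  {"dx": -0.8,"dy": 2,"dz": 0,"spin": 0.1,"grip": 57},
  {"dx": -1.6,"dy": 4,"dz": 0,"spin": 0.2,"grip": 57},
  {"dx": -2.4,"dy": 6,"dz": 0,"spin": 0.3,"grip": 57},
  {"dx": -3.2,"dy": 8.5,"dz": 0,"spin": 0.4,"grip": 57},
  {"dx": -3.7,"dy": 11,"dz": 0,"spin": 0.5,"grip": 57},
  {"dx": -4,"dy": 13.5,"dz": 0,"spin": 0.62,"grip": 57},
  {"dx": -4.2,"dy": 16,"dz": 0,"spin": 0.74,"grip": 57},
  {"dx": -4.2,"dy": 18,"dz": 0,"spin": 0.86,"grip": 57},
  {"dx": -4.2,"dy": 20,"dz": 0,"spin": 0.98,"grip": 57},
  {"dx": -4.2,"dy": 20.4,"dz": 0,"spin": 1.1,"grip": 57},
])

```text
time_s: 9.33
tcp_pos: [0.4439, -0.0424, 0.1441]
eef_rot: [-180.0, -0.0, -84.0]
contact_force: [0.9, 0.3, -0.4]
gripper_width: 0.0499
```

Run:
```python
from h import *
s=r.get_state();print(s["tcp_pos"],s["eef_rot"],s["joints"].round(1),s["gripper_width"])
a=r.capture("top")[150:290,235:385]; b=r.capture("side")[110:280,190:350]
cv2.imwrite("pics/c4.png",np.hstack([cv2.resize(a,(400,373),interpolation=3),cv2.resize(b,(400,373),interpolation=3)]))
print(atz("top",253,207,0),atz("side",288,180,.262))
```

```text
[ 0.44387348 -0.04242846  0.14407936] [-1.79998819e+02 -7.08465107e-03 -8.40108718e+01] [ 20.    1.6 -32.1   0.  -56.3 -14. ] 0.04992266838874782
[ 0.58078811 -0.05060089  0.        ] [ 0.57942647 -0.04840482  0.262     ]
```

View pics/c4.png

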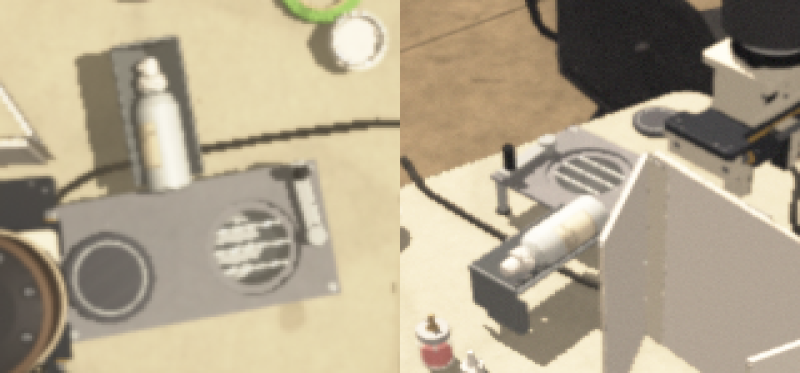

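The bottle is in the cradle, with its foot at (165,187) by the deck edge. The keeper is open, knob at (300,172). The recess at (255,247) is clear and the cover is at (108,278).

Run:
```python
from h import *
z=np.load("stand.npz");R,t=z["R"],z["t"]
inv=lambda p:((p[:2]-t)@R*1e3).round(1)
px=lambda x,y:(235+x/2.667-.3,150+y/2.664-.3)
print("recess",inv(atz("top",*px(255,247),.058)),"cover",inv(atz("top",*px(108,277),.070)))
print("knob",inv(atz("top",*px(300,172),.1065)),"pivot",inv(atz("top",*px(316,235),.08)))
d=r.cut_out("cover","top")
for e in d: ys,xs=np.nonzero(e["mask"]);print(e["p"],e["extent"],inv(atz("top",xs.mean(),ys.mean(),.07)))
```

```text
recess [ -0.9 -70.8] cover [-3.4 76.1]
knob [  61.8 -122.1] pivot [ 1.000e-01 -1.289e+02]
0.81 [261.8, 235.6, 292.9, 272.3] [-4.2 75.2]
0.68 [350.5, 294.1, 372.3, 317.8] [-173.6 -114.3]
0.59 [189.4, 172.9, 212.8, 199.1] [210.4 235.9]
```

Request:
servo_tool([
  {"dx": 0,"dy": 0,"dz": -1,"spin": 0.04,"grip": 57},
  {"dx": 0,"dy": 0,"dz": -2.2,"spin": 0.084,"grip": 57},
  {"dx": 0,"dy": 0,"dz": -3.4,"spin": 0.084,"grip": 57},
  {"dx": 0,"dy": 0,"dz": -4.6,"spin": 0.084,"grip": 57},
  {"dx": 0,"dy": 0,"dz": -5.6,"spin": 0.084,"grip": 57},
  {"dx": 0,"dy": 0,"dz": -6.5,"spin": 0.084,"grip": 57},
  {"dx": 0,"dy": 0,"dz": -7.2,"spin": 0.084,"grip": 57},
  {"dx": 0,"dy": 0,"dz": -7.7,"spin": 0.084,"grip": 57},
  {"dx": 0,"dy": 0,"dz": -7.95,"spin": 0.084,"grip": 57},
  {"dx": 0,"dy": 0,"dz": -7.95,"spin": 0.084,"grip": 57},
])

```text
time_s: 10.32
tcp_pos: [0.4441, -0.0443, 0.0641]
eef_rot: [180.0, -0.0, -79.7]
contact_force: [0.1, 0.1, 0.4]
gripper_width: 0.0497
```

Request:
servo_tool([
  {"dx": 0.1,"dy": -0.5,"dz": 0,"spin": 0,"grip": 57},
  {"dx": 0.2,"dy": -1.0,"dz": 0,"spin": 0,"grip": 57},
  {"dx": 0.3,"dy": -1.5,"dz": 0,"spin": 0,"grip": 57},
  {"dx": 0.4,"dy": -2.0,"dz": 0,"spin": 0,"grip": 57},
  {"dx": 0.49,"dy": -2.5,"dz": 0,"spin": 0,"grip": 57},
  {"dx": 0.59,"dy": -3.0,"dz": 0,"spin": 0,"grip": 57},
  {"dx": 0.68,"dy": -3.5,"dz": 0,"spin": 0,"grip": 57},
  {"dx": 0.78,"dy": -4.0,"dz": 0,"spin": 0,"grip": 57},
  {"dx": 0.87,"dy": -4.5,"dz": 0,"spin": 0,"grip": 57},
  {"dx": 0.97,"dy": -5.0,"dz": 0,"spin": 0,"grip": 57},
])

```text
time_s: 11.15
tcp_pos: [0.4542, -0.0946, 0.0645]
eef_rot: [180.0, 0.0, -79.6]
contact_force: [0.3, -0.1, -0.3]
gripper_width: 0.05
```

Request:
servo_tool([
  {"dx": 0.1,"dy": -0.5,"dz": 0,"spin": 0,"grip": 57},
  {"dx": 0.2,"dy": -1.0,"dz": 0,"spin": 0,"grip": 57},
  {"dx": 0.29,"dy": -1.5,"dz": 0,"spin": 0,"grip": 57},
  {"dx": 0.38,"dy": -2.0,"dz": 0,"spin": 0,"grip": 57},
  {"dx": 0.48,"dy": -2.5,"dz": 0,"spin": 0,"grip": 57},
  {"dx": 0.57,"dy": -3.0,"dz": 0,"spin": 0,"grip": 57},
  {"dx": 0.67,"dy": -3.5,"dz": 0,"spin": 0,"grip": 57},
  {"dx": 0.76,"dy": -4.0,"dz": 0,"spin": 0,"grip": 57},
  {"dx": 0.86,"dy": -4.5,"dz": 0,"spin": 0,"grip": 57},
  {"dx": 0.95,"dy": -5.0,"dz": 0,"spin": 0,"grip": 57},
])

```text
time_s: 11.98
tcp_pos: [0.4637, -0.1445, 0.0645]
eef_rot: [180.0, -0.0, -79.6]
contact_force: [0.1, -0.1, 0.3]
gripper_width: 0.05
```

Run:
```python
from h import *
z=np.load("stand.npz");R,t=z["R"],z["t"]
s=r.get_state();print(s["tcp_pos"],((s["tcp_pos"][:2]-t)@R*1e3).round(1),s["contact_force"])
a=r.capture("top")[150:290,235:385]; b=r.capture("side")[110:280,190:350]
cv2.imwrite("pics/c5.png",np.hstack([cv2.resize(a,(400,373),interpolation=3),cv2.resize(b,(400,373),interpolation=3)]))
```

```text
[ 0.46368979 -0.14453703  0.06446425] [-0.5 43.9] [ 0.07849608 -0.10373327  0.31711305]
```

View pics/c5.png

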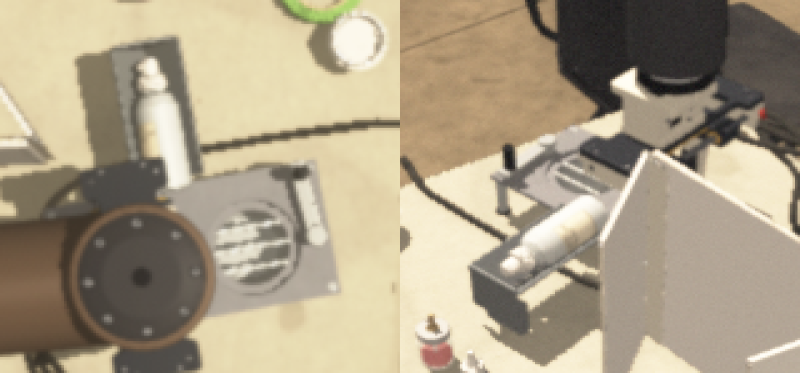

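The wrist hides the cover, and its leading edge doesn't show over the recess where I expected it. I'll look closer before pushing on.

Run:
```python
from h import *
A=r.capture("top");B=r.capture("side")
cv2.imwrite("pics/c6.png",np.hstack([cv2.resize(A[215:285,300:360],(400,466),interpolation=3),cv2.resize(B[150:215,225:285],(400,466),interpolation=3)]))
z=np.load("stand.npz");R,t=z["R"],z["t"]
w=lambda x,y,zz:[*(R@[x/1e3,y/1e3]+t),zz]
for y in(-46,-36,-21.5): print(y,proj("top",w(0,y,.072)),proj("side",w(0,y,.072)))
for e in r.cut_out("cover","side"): print(e["p"],e["extent"])
```

```text
-46 [321.28033994 243.8054457 ] [271.20889404 187.67813699]
-36 [317.48110605 244.50951536] [274.08633607 189.24223374]
-21.5 [311.97359352 245.53061625] [278.29585922 191.53072876]
0.62 [290.1, 303.4, 318.2, 324.4]
```

View pics/c6.png

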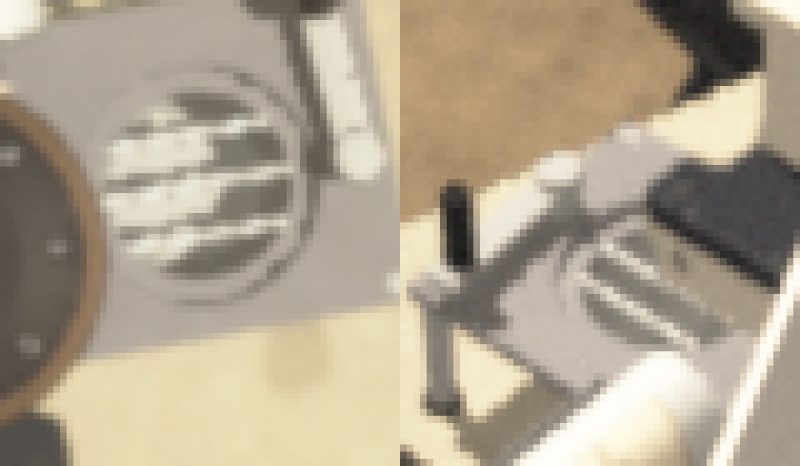

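Request:
servo_tool([
  {"dx": -0.1,"dy": 0.5,"dz": 0,"spin": 0,"grip": 57},
  {"dx": -0.2,"dy": 1.0,"dz": 0,"spin": 0,"grip": 57},
  {"dx": -0.3,"dy": 1.5,"dz": 0,"spin": 0,"grip": 57},
  {"dx": -0.3,"dy": 1.5,"dz": 1.5,"spin": 0,"grip": 57},
  {"dx": -0.3,"dy": 1.5,"dz": 4,"spin": 0,"grip": 57},
  {"dx": -0.5,"dy": 3,"dz": 7,"spin": 0,"grip": 57},
  {"dx": -1,"dy": 5,"dz": 8,"spin": 0,"grip": 57},
  {"dx": -1.4,"dy": 7.5,"dz": 8,"spin": 0,"grip": 57},
  {"dx": -1.9,"dy": 10,"dz": 8,"spin": 0,"grip": 57},
  {"dx": -2,"dy": 10.3,"dz": 8,"spin": 0,"grip": 57},
])

```text
time_s: 13.07
tcp_pos: [0.4431, -0.0382, 0.145]
eef_rot: [-179.9, 0.0, -79.5]
contact_force: [0.0, -0.5, 0.4]
gripper_width: 0.0499
```

Run:
```python
from h import *
A=r.capture("top");B=r.capture("side")
z=np.load("stand.npz");R,t=z["R"],z["t"]
inv=lambda p:((p[:2]-t)@R*1e3).round(1)
for e in r.cut_out("cover","top"): ys,xs=np.nonzero(e["mask"]);print(e["p"],e["extent"],inv(atz("top",xs.mean(),ys.mean(),.07)))
cv2.imwrite("pics/c7.png",np.hstack([cv2.resize(A[150:290,235:385],(400,373),interpolation=3),cv2.resize(B[110:280,190:350],(400,373),interpolation=3)]))
```

```text
0.94 [260.6, 237.4, 292.6, 270.1] [-4.6 74.5]
0.8 [348.3, 293.8, 375.1, 316.7] [-173.3 -113.8]
0.67 [191.8, 175.0, 212.2, 196.8] [210.9 234.4]
0.22 [254.4, 164.7, 361.2, 279.6] [ 29.4 -26.3]
```

View pics/c7.png

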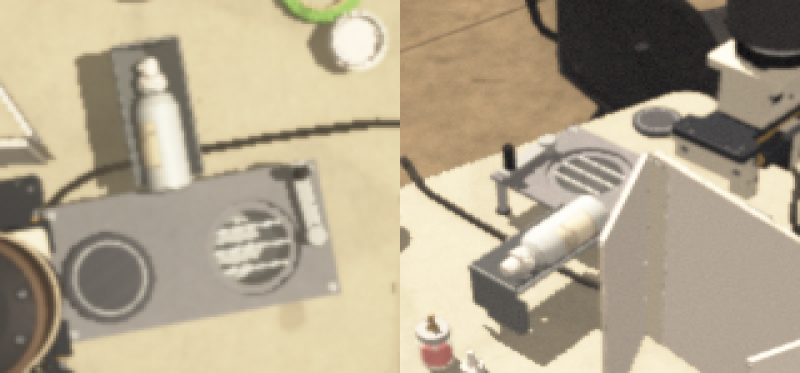

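The cover hasn't moved, so the opened fingertips must sit higher than the nominal TCP. I'll touch the bare deck at stand (0, 5), between cover and recess, to measure their true height.

Request:
servo_tool([
  {"dx": 0.5,"dy": -2.5,"dz": 0,"spin": 0,"grip": 57},
  {"dx": 1,"dy": -5,"dz": 0,"spin": 0,"grip": 57},
  {"dx": 1.5,"dy": -8,"dz": 0,"spin": 0,"grip": 57},
  {"dx": 2.1,"dy": -11,"dz": 0,"spin": 0,"grip": 57},
  {"dx": 2.7,"dy": -13.7,"dz": 0,"spin": 0,"grip": 57},
  {"dx": 2.84,"dy": -14.45,"dz": -1,"spin": 0,"grip": 57},
  {"dx": 2.84,"dy": -14.45,"dz": -3,"spin": 0,"grip": 57},
  {"dx": 2.84,"dy": -14.45,"dz": -5,"spin": 0,"grip": 57},
  {"dx": 2.84,"dy": -14.45,"dz": -7,"spin": 0,"grip": 57},
  {"dx": 2.84,"dy": -14.45,"dz": -8,"spin": 0,"grip": 57},
])

```text
time_s: 14.05
tcp_pos: [0.4701, -0.186, 0.0617]
eef_rot: [179.8, 0.1, -79.7]
contact_force: [-1.0, 0.5, -0.2]
gripper_width: 0.05
```

Request:
servo_tool([
  {"dx": 0,"dy": 0,"dz": 0,"spin": 0,"grip": 57},
  {"dx": 0,"dy": 0,"dz": -0.05,"spin": 0,"grip": 57},
  {"dx": 0,"dy": 0,"dz": -0.1,"spin": 0,"grip": 57},
  {"dx": 0,"dy": 0,"dz": -0.15,"spin": 0,"grip": 57},
  {"dx": 0,"dy": 0,"dz": -0.2,"spin": 0,"grip": 57},
  {"dx": 0,"dy": 0,"dz": -0.25,"spin": 0,"grip": 57},
  {"dx": 0,"dy": 0,"dz": -0.3,"spin": 0,"grip": 57},
  {"dx": 0,"dy": 0,"dz": -0.35,"spin": 0,"grip": 57},
  {"dx": 0,"dy": 0,"dz": -0.4,"spin": 0,"grip": 57},
  {"dx": 0,"dy": 0,"dz": -0.4,"spin": 0,"grip": 57},
])

```text
time_s: 14.88
tcp_pos: [0.4719, -0.1855, 0.0604]
eef_rot: [180.0, 0.0, -79.6]
contact_force: [0.3, -0.1, -0.2]
gripper_width: 0.05
```

Request:
servo_tool([
  {"dx": 0,"dy": 0,"dz": -0.05,"spin": 0,"grip": 57},
  {"dx": 0,"dy": 0,"dz": -0.1,"spin": 0,"grip": 57},
  {"dx": 0,"dy": 0,"dz": -0.15,"spin": 0,"grip": 57},
  {"dx": 0,"dy": 0,"dz": -0.2,"spin": 0,"grip": 57},
  {"dx": 0,"dy": 0,"dz": -0.25,"spin": 0,"grip": 57},
  {"dx": 0,"dy": 0,"dz": -0.3,"spin": 0,"grip": 57},
  {"dx": 0,"dy": 0,"dz": -0.3,"spin": 0,"grip": 57},
  {"dx": 0,"dy": 0,"dz": -0.3,"spin": 0,"grip": 57},
  {"dx": 0,"dy": 0,"dz": -0.3,"spin": 0,"grip": 57},
  {"dx": 0,"dy": 0,"dz": -0.3,"spin": 0,"grip": 57},
])

```text
time_s: 15.72
tcp_pos: [0.472, -0.1855, 0.0575]
eef_rot: [-180.0, 0.0, -79.6]
contact_force: [0.5, -0.2, -0.7]
gripper_width: 0.0498
```

Request:
servo_tool([
  {"dx": 0,"dy": 0,"dz": -0.05,"spin": 0,"grip": 57},
  {"dx": 0,"dy": 0,"dz": -0.1,"spin": 0,"grip": 57},
  {"dx": 0,"dy": 0,"dz": -0.15,"spin": 0,"grip": 57},
  {"dx": 0,"dy": 0,"dz": -0.2,"spin": 0,"grip": 57},
  {"dx": 0,"dy": 0,"dz": -0.2,"spin": 0,"grip": 57},
  {"dx": 0,"dy": 0,"dz": -0.2,"spin": 0,"grip": 57},
  {"dx": 0,"dy": 0,"dz": -0.2,"spin": 0,"grip": 57},
  {"dx": 0,"dy": 0,"dz": -0.2,"spin": 0,"grip": 57},
  {"dx": 0,"dy": 0,"dz": -0.2,"spin": 0,"grip": 57},
  {"dx": 0,"dy": 0,"dz": -0.2,"spin": 0,"grip": 57},
])

```text
time_s: 16.55
tcp_pos: [0.472, -0.1856, 0.0555]
eef_rot: [-180.0, -0.0, -79.6]
contact_force: [-0.5, -0.5, -1.1]
gripper_width: 0.0497
```

Request:
servo_tool([
  {"dx": 0,"dy": 0,"dz": -0.05,"spin": 0,"grip": 57},
  {"dx": 0,"dy": 0,"dz": -0.1,"spin": 0,"grip": 57},
  {"dx": 0,"dy": 0,"dz": -0.15,"spin": 0,"grip": 57},
  {"dx": 0,"dy": 0,"dz": -0.2,"spin": 0,"grip": 57},
  {"dx": 0,"dy": 0,"dz": -0.2,"spin": 0,"grip": 57},
  {"dx": 0,"dy": 0,"dz": -0.2,"spin": 0,"grip": 57},
  {"dx": 0,"dy": 0,"dz": -0.2,"spin": 0,"grip": 57},
  {"dx": 0,"dy": 0,"dz": -0.2,"spin": 0,"grip": 57},
  {"dx": 0,"dy": 0,"dz": -0.2,"spin": 0,"grip": 57},
  {"dx": 0,"dy": 0,"dz": -0.2,"spin": 0,"grip": 57},
])

```text
time_s: 17.38
tcp_pos: [0.472, -0.1855, 0.0535]
eef_rot: [-180.0, -0.0, -79.6]
contact_force: [-0.0, 0.1, -0.6]
gripper_width: 0.0498
```

Request:
servo_tool([
  {"dx": 0,"dy": 0,"dz": -0.05,"spin": 0,"grip": 57},
  {"dx": 0,"dy": 0,"dz": -0.1,"spin": 0,"grip": 57},
  {"dx": 0,"dy": 0,"dz": -0.15,"spin": 0,"grip": 57},
  {"dx": 0,"dy": 0,"dz": -0.2,"spin": 0,"grip": 57},
  {"dx": 0,"dy": 0,"dz": -0.2,"spin": 0,"grip": 57},
  {"dx": 0,"dy": 0,"dz": -0.2,"spin": 0,"grip": 57},
  {"dx": 0,"dy": 0,"dz": -0.2,"spin": 0,"grip": 57},
  {"dx": 0,"dy": 0,"dz": -0.2,"spin": 0,"grip": 57},
  {"dx": 0,"dy": 0,"dz": -0.2,"spin": 0,"grip": 57},
  {"dx": 0,"dy": 0,"dz": -0.2,"spin": 0,"grip": 57},
])

```text
time_s: 18.22
tcp_pos: [0.472, -0.1855, 0.0515]
eef_rot: [-180.0, 0.0, -79.6]
contact_force: [-0.6, 1.3, 0.6]
gripper_width: 0.0502
```

Request:
servo_tool([
  {"dx": 0,"dy": 0,"dz": -0.05,"spin": 0,"grip": 57},
  {"dx": 0,"dy": 0,"dz": -0.1,"spin": 0,"grip": 57},
  {"dx": 0,"dy": 0,"dz": -0.15,"spin": 0,"grip": 57},
  {"dx": 0,"dy": 0,"dz": -0.2,"spin": 0,"grip": 57},
  {"dx": 0,"dy": 0,"dz": -0.2,"spin": 0,"grip": 57},
  {"dx": 0,"dy": 0,"dz": -0.2,"spin": 0,"grip": 57},
  {"dx": 0,"dy": 0,"dz": -0.2,"spin": 0,"grip": 57},
  {"dx": 0,"dy": 0,"dz": -0.2,"spin": 0,"grip": 57},
  {"dx": 0,"dy": 0,"dz": -0.2,"spin": 0,"grip": 57},
  {"dx": 0,"dy": 0,"dz": -0.2,"spin": 0,"grip": 57},
])

```text
time_s: 19.05
tcp_pos: [0.472, -0.1855, 0.0495]
eef_rot: [-180.0, -0.0, -79.6]
contact_force: [-0.3, 0.8, -0.1]
gripper_width: 0.0498
```

Run:
```python
from h import *
A=r.capture("top");B=r.capture("side")
z=np.load("stand.npz");R,t=z["R"],z["t"]
w=lambda x,y,zz:[*(R@[x/1e3,y/1e3]+t),zz]
for x in(-35,35):
  for zz in(.06,.0495,.115): print(x,zz,proj("side",w(x,3,zz)))
s=r.get_state();print(s["tcp_pos"],((s["tcp_pos"][:2]-t)@R*1e3).round(1),s["contact_force"])
cv2.imwrite("pics/c8.png",np.hstack([cv2.resize(A[215:285,270:360],(380,296),interpolation=3),cv2.resize(B[130:220,230:300],(400,514),interpolation=3)[:296]]) if 0 else cv2.resize(B[120:220,225:325],(600,600),interpolation=3))
```

```text
-35 0.06 [293.93165926 192.3724142 ]
-35 0.0495 [293.8577896  195.39993169]
-35 0.115 [294.32710014 176.01382028]
35 0.06 [276.75582497 205.75591598]
35 0.0495 [276.76727378 208.8055151 ]
35 0.115 [276.69356782 189.25402162]
[ 0.4719784  -0.18555558  0.04946262] [-0.  2.] [ 0.78762722  0.81149935 -0.30504758]
```

View pics/c8.png

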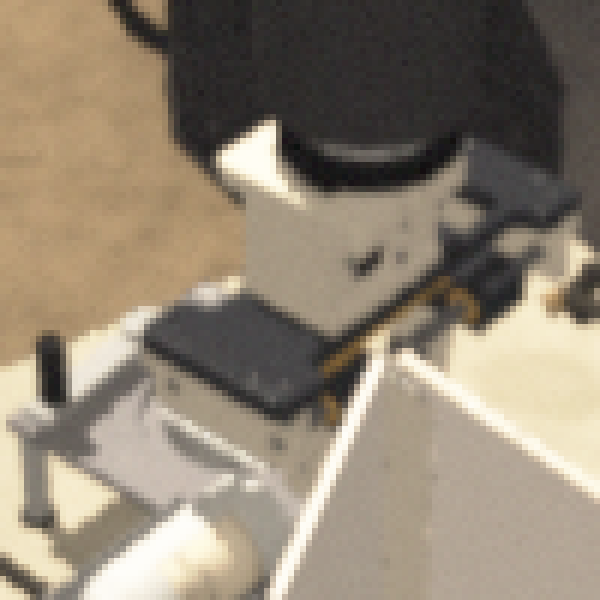

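Request:
servo_tool([
  {"dx": 0,"dy": 0,"dz": -0.05,"spin": 0,"grip": 57},
  {"dx": 0,"dy": 0,"dz": -0.1,"spin": 0,"grip": 57},
  {"dx": 0,"dy": 0,"dz": -0.15,"spin": 0,"grip": 57},
  {"dx": 0,"dy": 0,"dz": -0.2,"spin": 0,"grip": 57},
  {"dx": 0,"dy": 0,"dz": -0.2,"spin": 0,"grip": 57},
  {"dx": 0,"dy": 0,"dz": -0.2,"spin": 0,"grip": 57},
  {"dx": 0,"dy": 0,"dz": -0.2,"spin": 0,"grip": 57},
  {"dx": 0,"dy": 0,"dz": -0.2,"spin": 0,"grip": 57},
  {"dx": 0,"dy": 0,"dz": -0.2,"spin": 0,"grip": 57},
  {"dx": 0,"dy": 0,"dz": -0.2,"spin": 0,"grip": 57},
])

```text
time_s: 19.98
tcp_pos: [0.472, -0.1855, 0.0475]
eef_rot: [-180.0, -0.0, -79.6]
contact_force: [0.0, -0.5, 0.2]
gripper_width: 0.0499
```

Run:
```python
from h import *
z=np.load("stand.npz");R,t=z["R"],z["t"]
w=lambda x,y,zz:[*(R@[x/1e3,y/1e3]+t),zz]
# c2: closed finger, TCP (.4653,-.1892,.1518): sample the column under the finger in the side view
print(proj("side",[.4653,-.1892,.1518]),proj("side",[.4653,-.1892,.1668]))
s=r.get_state();print(s["tcp_pos"],s["contact_force"],s["joints"].round(2),s["joint_torque"].round(1))
a=cv2.imread("pics/c2.png")[0:200,530:730]; cv2.imwrite("pics/c9.png",cv2.resize(a,(600,600),interpolation=3))
```

```text
[286.6070799  169.15824243] [286.66270271 164.36103296]
[ 0.47201771 -0.18554536  0.04749556] [ 0.01986891 -0.45303441  0.22709714] [  0.76  14.38 -31.96   0.   -43.65   9.61] [ -0.  -42.   21.6   5.1   0.   -0. ]
```

View pics/c9.png

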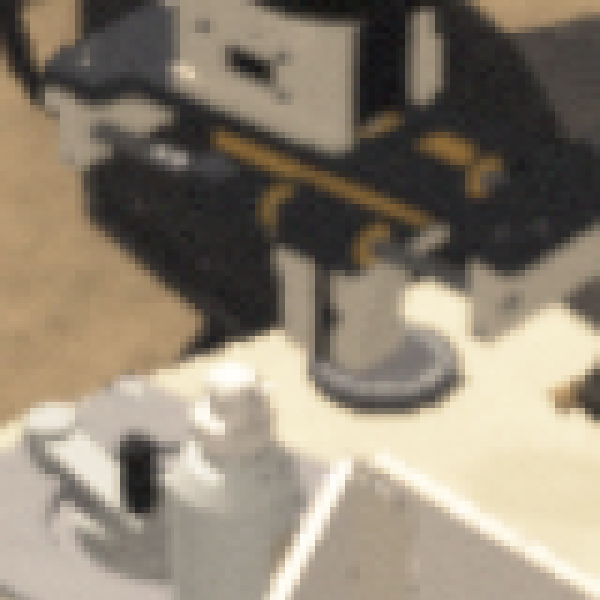

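Used 11 views, one left. The shut fingertips end at row 166, not the predicted 169, so the real tip is at least 10 mm above the reported TCP. I carry on with the touch test.

Request:
servo_tool([
  {"dx": 0,"dy": 0,"dz": -0.05,"spin": 0,"grip": 57},
  {"dx": 0,"dy": 0,"dz": -0.1,"spin": 0,"grip": 57},
  {"dx": 0,"dy": 0,"dz": -0.15,"spin": 0,"grip": 57},
  {"dx": 0,"dy": 0,"dz": -0.2,"spin": 0,"grip": 57},
  {"dx": 0,"dy": 0,"dz": -0.2,"spin": 0,"grip": 57},
  {"dx": 0,"dy": 0,"dz": -0.2,"spin": 0,"grip": 57},
  {"dx": 0,"dy": 0,"dz": -0.2,"spin": 0,"grip": 57},
  {"dx": 0,"dy": 0,"dz": -0.2,"spin": 0,"grip": 57},
  {"dx": 0,"dy": 0,"dz": -0.2,"spin": 0,"grip": 57},
  {"dx": 0,"dy": 0,"dz": -0.2,"spin": 0,"grip": 57},
])

```text
time_s: 20.82
tcp_pos: [0.472, -0.1855, 0.0455]
eef_rot: [-180.0, -0.0, -79.6]
contact_force: [0.4, 0.2, -0.0]
gripper_width: 0.0499
```

Request:
servo_tool([
  {"dx": 0,"dy": 0,"dz": -0.05,"spin": 0,"grip": 57},
  {"dx": 0,"dy": 0,"dz": -0.1,"spin": 0,"grip": 57},
  {"dx": 0,"dy": 0,"dz": -0.15,"spin": 0,"grip": 57},
  {"dx": 0,"dy": 0,"dz": -0.15,"spin": 0,"grip": 57},
  {"dx": 0,"dy": 0,"dz": -0.15,"spin": 0,"grip": 57},
  {"dx": 0,"dy": 0,"dz": -0.15,"spin": 0,"grip": 57},
  {"dx": 0,"dy": 0,"dz": -0.15,"spin": 0,"grip": 57},
  {"dx": 0,"dy": 0,"dz": -0.15,"spin": 0,"grip": 57},
  {"dx": 0,"dy": 0,"dz": -0.15,"spin": 0,"grip": 57},
  {"dx": 0,"dy": 0,"dz": -0.15,"spin": 0,"grip": 57},
])

```text
time_s: 21.65
tcp_pos: [0.472, -0.1855, 0.044]
eef_rot: [-180.0, -0.0, -79.6]
contact_force: [-0.1, 0.5, -0.8]
gripper_width: 0.0501
```

Request:
servo_tool([
  {"dx": 0,"dy": 0,"dz": -0.05,"spin": 0,"grip": 57},
  {"dx": 0,"dy": 0,"dz": -0.1,"spin": 0,"grip": 57},
  {"dx": 0,"dy": 0,"dz": -0.15,"spin": 0,"grip": 57},
  {"dx": 0,"dy": 0,"dz": -0.15,"spin": 0,"grip": 57},
  {"dx": 0,"dy": 0,"dz": -0.15,"spin": 0,"grip": 57},
  {"dx": 0,"dy": 0,"dz": -0.15,"spin": 0,"grip": 57},
  {"dx": 0,"dy": 0,"dz": -0.15,"spin": 0,"grip": 57},
  {"dx": 0,"dy": 0,"dz": -0.15,"spin": 0,"grip": 57},
  {"dx": 0,"dy": 0,"dz": -0.15,"spin": 0,"grip": 57},
  {"dx": 0,"dy": 0,"dz": -0.15,"spin": 0,"grip": 57},
])

```text
time_s: 22.48
tcp_pos: [0.472, -0.1855, 0.0425]
eef_rot: [-180.0, -0.0, -79.6]
contact_force: [0.0, 0.1, -1.1]
gripper_width: 0.05
```

Request:
servo_tool([
  {"dx": 0,"dy": 0,"dz": -0.05,"spin": 0,"grip": 57},
  {"dx": 0,"dy": 0,"dz": -0.1,"spin": 0,"grip": 57},
  {"dx": 0,"dy": 0,"dz": -0.15,"spin": 0,"grip": 57},
  {"dx": 0,"dy": 0,"dz": -0.15,"spin": 0,"grip": 57},
  {"dx": 0,"dy": 0,"dz": -0.15,"spin": 0,"grip": 57},
  {"dx": 0,"dy": 0,"dz": -0.15,"spin": 0,"grip": 57},
  {"dx": 0,"dy": 0,"dz": -0.15,"spin": 0,"grip": 57},
  {"dx": 0,"dy": 0,"dz": -0.15,"spin": 0,"grip": 57},
  {"dx": 0,"dy": 0,"dz": -0.15,"spin": 0,"grip": 57},
  {"dx": 0,"dy": 0,"dz": -0.15,"spin": 0,"grip": 57},
])

```text
time_s: 23.32
tcp_pos: [0.472, -0.1855, 0.041]
eef_rot: [-180.0, -0.0, -79.6]
contact_force: [0.1, 0.9, 0.5]
gripper_width: 0.0496
```

Request:
servo_tool([
  {"dx": 0,"dy": 0,"dz": -0.05,"spin": 0,"grip": 57},
  {"dx": 0,"dy": 0,"dz": -0.1,"spin": 0,"grip": 57},
  {"dx": 0,"dy": 0,"dz": -0.15,"spin": 0,"grip": 57},
  {"dx": 0,"dy": 0,"dz": -0.15,"spin": 0,"grip": 57},
  {"dx": 0,"dy": 0,"dz": -0.15,"spin": 0,"grip": 57},
  {"dx": 0,"dy": 0,"dz": -0.15,"spin": 0,"grip": 57},
  {"dx": 0,"dy": 0,"dz": -0.15,"spin": 0,"grip": 57},
  {"dx": 0,"dy": 0,"dz": -0.15,"spin": 0,"grip": 57},
  {"dx": 0,"dy": 0,"dz": -0.15,"spin": 0,"grip": 57},
  {"dx": 0,"dy": 0,"dz": -0.15,"spin": 0,"grip": 57},
])

```text
time_s: 24.15
tcp_pos: [0.472, -0.1855, 0.0397]
eef_rot: [-180.0, -0.0, -79.6]
contact_force: [-1.2, 0.5, 5.3]
gripper_width: 0.0498
```

Run:
```python
from h import *
z=np.load("stand.npz");R,t=z["R"],z["t"]
T=np.array([.4653,-.1892])
for nm,(a,b) in dict(nearc=(9.5,21),farx=(-9.5,21),rightc=(9.5,-21),plate=(39,97)).items():
  for zz in(.1518,.1706,.2178,.2366): 
    p=T+R@[a/1e3,b/1e3]; u,v=proj("side",[*p,zz]); print(nm,zz,((u-190)*2.5+400-530)*3//1,(v-110)*373/170*3//1)
```

```text
nearc 0.1518 365.0 423.0
nearc 0.1706 366.0 383.0
nearc 0.2178 368.0 279.0
nearc 0.2366 369.0 237.0
farx 0.1518 401.0 399.0
farx 0.1706 402.0 359.0
farx 0.2178 405.0 256.0
farx 0.2366 406.0 214.0
rightc 0.1518 268.0 379.0
rightc 0.1706 268.0 339.0
rightc 0.2178 267.0 237.0
rightc 0.2366 267.0 194.0
plate 0.1518 492.0 545.0
plate 0.1706 494.0 505.0
plate 0.2178 500.0 400.0
plate 0.2366 502.0 357.0
```

The fingertips touch the deck at a reported TCP of 0.0397, so they really end about 20 mm above it. For a tip height of 63.5 mm I'll command TCP z ≈ 0.0435. Now back to the start of the push.

Request:
servo_tool([
  {"dx": 0,"dy": 0,"dz": 1.5,"spin": 0,"grip": 57},
  {"dx": 0,"dy": 0,"dz": 4,"spin": 0,"grip": 57},
  {"dx": -0.4,"dy": 2,"dz": 5,"spin": 0,"grip": 57},
  {"dx": -0.9,"dy": 5,"dz": 5,"spin": 0,"grip": 57},
  {"dx": -1.5,"dy": 8,"dz": 5,"spin": 0,"grip": 57},
  {"dx": -2.1,"dy": 11,"dz": 5,"spin": 0,"grip": 57},
  {"dx": -2.6,"dy": 13.5,"dz": 5,"spin": 0,"grip": 57},
  {"dx": -2.7,"dy": 14.3,"dz": 5,"spin": 0,"grip": 57},
  {"dx": -2.7,"dy": 14.3,"dz": 4,"spin": 0,"grip": 57},
  {"dx": -2.7,"dy": 14.3,"dz": 3,"spin": 0,"grip": 57},
])

```text
time_s: 24.98
tcp_pos: [0.4457, -0.0416, 0.0698]
eef_rot: [-179.9, 0.0, -79.5]
contact_force: [0.3, -0.2, -1.0]
gripper_width: 0.0496
```

Request:
servo_tool([
  {"dx": 0,"dy": 0,"dz": -0.8,"spin": 0,"grip": 57},
  {"dx": 0,"dy": 0,"dz": -1.6,"spin": 0,"grip": 57},
  {"dx": 0,"dy": 0,"dz": -2.2,"spin": 0,"grip": 57},
  {"dx": 0,"dy": 0,"dz": -2.6,"spin": 0,"grip": 57},
  {"dx": 0,"dy": 0,"dz": -2.6,"spin": 0,"grip": 57},
  {"dx": 0,"dy": 0,"dz": -2.6,"spin": 0,"grip": 57},
  {"dx": 0.1,"dy": -0.5,"dz": -2.6,"spin": 0,"grip": 57},
  {"dx": 0.2,"dy": -1.0,"dz": -2.6,"spin": 0,"grip": 57},
  {"dx": 0.3,"dy": -1.5,"dz": -2.6,"spin": 0,"grip": 57},
  {"dx": 0.4,"dy": -2.0,"dz": -2.6,"spin": 0,"grip": 57},
])

```text
time_s: 25.82
tcp_pos: [0.4493, -0.0631, 0.0437]
eef_rot: [-180.0, 0.0, -79.6]
contact_force: [0.1, -0.2, 0.8]
gripper_width: 0.0496
```

Request:
servo_tool([
  {"dx": 0.1,"dy": -0.5,"dz": 0,"spin": 0,"grip": 57},
  {"dx": 0.19,"dy": -1.0,"dz": 0,"spin": 0,"grip": 57},
  {"dx": 0.28,"dy": -1.5,"dz": 0,"spin": 0,"grip": 57},
  {"dx": 0.38,"dy": -2.0,"dz": 0,"spin": 0,"grip": 57},
  {"dx": 0.47,"dy": -2.5,"dz": 0,"spin": 0,"grip": 57},
  {"dx": 0.56,"dy": -3.0,"dz": 0,"spin": 0,"grip": 57},
  {"dx": 0.65,"dy": -3.5,"dz": 0,"spin": 0,"grip": 57},
  {"dx": 0.74,"dy": -4.0,"dz": 0,"spin": 0,"grip": 57},
  {"dx": 0.83,"dy": -4.5,"dz": 0,"spin": 0,"grip": 57},
  {"dx": 0.92,"dy": -5.0,"dz": 0,"spin": 0,"grip": 57},
])

```text
time_s: 26.65
tcp_pos: [0.4583, -0.113, 0.0435]
eef_rot: [-180.0, 0.0, -79.6]
contact_force: [-0.1, 2.0, 1.7]
gripper_width: 0.0501
```

Request:
servo_tool([
  {"dx": 0.1,"dy": -0.5,"dz": 0,"spin": 0,"grip": 57},
  {"dx": 0.19,"dy": -1.0,"dz": 0,"spin": 0,"grip": 57},
  {"dx": 0.28,"dy": -1.5,"dz": 0,"spin": 0,"grip": 57},
  {"dx": 0.38,"dy": -2.0,"dz": 0,"spin": 0,"grip": 57},
  {"dx": 0.47,"dy": -2.5,"dz": 0,"spin": 0,"grip": 57},
  {"dx": 0.57,"dy": -3.0,"dz": 0,"spin": 0,"grip": 57},
  {"dx": 0.66,"dy": -3.5,"dz": 0,"spin": 0,"grip": 57},
  {"dx": 0.75,"dy": -4.0,"dz": 0,"spin": 0,"grip": 57},
  {"dx": 0.85,"dy": -4.5,"dz": 0,"spin": 0,"grip": 57},
  {"dx": 0.94,"dy": -5.0,"dz": 0,"spin": 0,"grip": 57},
])

```text
time_s: 27.48
tcp_pos: [0.4676, -0.1631, 0.0434]
eef_rot: [180.0, 0.0, -79.6]
contact_force: [0.4, 1.7, -0.4]
gripper_width: 0.0503
```

Run:
```python
from h import *
z=np.load("stand.npz");R,t=z["R"],z["t"]
s=r.get_state();print(s["tcp_pos"],((s["tcp_pos"][:2]-t)@R*1e3).round(1),s["contact_force"])
w=lambda x,y,zz:[*(R@[x/1e3,y/1e3]+t),zz]
A=r.capture("top"); B=cv2.imread("pics/top1.png")
# brightness along the stand line x=0 over the recess grid
for x in(-14,0,14): print(x,[int(A[int(round(v)),int(round(u))].mean()) for u,v in (proj("top",w(x,y,.06)) for y in range(-30,-121,-5))])
for e in r.cut_out("cover","top"): ys,xs=np.nonzero(e["mask"]);print(e["p"],e["extent"],((atz("top",xs.mean(),ys.mean(),.072)[:2]-t)@R*1e3).round(1))
```

```text
[ 0.46764967 -0.16306171  0.043441  ] [-0.1 24.9] [ 0.35849071  1.66620173 -0.39454891]
-14 [102, 142, 91, 111, 122, 119, 115, 131, 142, 117, 116, 116, 105, 104, 104, 165, 119, 157, 170]
0 [93, 93, 89, 110, 122, 165, 126, 183, 217, 223, 208, 194, 208, 198, 198, 196, 115, 87, 108]
14 [87, 82, 94, 120, 134, 158, 120, 206, 219, 162, 117, 119, 107, 103, 108, 171, 155, 130, 108]
0.91 [190.3, 175.7, 210.4, 197.1] [210.5 234.3]
0.66 [350.0, 293.1, 372.8, 316.0] [-173.2 -114. ]
0.59 [319.5, 230.7, 331.6, 253.8] [  7.9 -55.1]
```

The cover now slides with the fingers: y force is about 1.7 N and its leading edge is over the recess. Finishing the slide more slowly.

Request:
servo_tool([
  {"dx": 0.06,"dy": -0.3,"dz": 0,"spin": 0,"grip": 57},
  {"dx": 0.11,"dy": -0.6,"dz": 0,"spin": 0,"grip": 57},
  {"dx": 0.17,"dy": -0.9,"dz": 0,"spin": 0,"grip": 57},
  {"dx": 0.23,"dy": -1.2,"dz": 0,"spin": 0,"grip": 57},
  {"dx": 0.28,"dy": -1.5,"dz": 0,"spin": 0,"grip": 57},
  {"dx": 0.34,"dy": -1.8,"dz": 0,"spin": 0,"grip": 57},
  {"dx": 0.4,"dy": -2.1,"dz": 0,"spin": 0,"grip": 57},
  {"dx": 0.46,"dy": -2.4,"dz": 0,"spin": 0,"grip": 57},
  {"dx": 0.51,"dy": -2.7,"dz": 0,"spin": 0,"grip": 57},
  {"dx": 0.57,"dy": -3.0,"dz": 0,"spin": 0,"grip": 57},
])

```text
time_s: 28.42
tcp_pos: [0.4734, -0.1928, 0.0435]
eef_rot: [-180.0, 0.0, -79.6]
contact_force: [-0.6, 1.4, 1.3]
gripper_width: 0.0501
```

Request:
servo_tool([
  {"dx": 0.05,"dy": -0.25,"dz": 0,"spin": 0,"grip": 57},
  {"dx": 0.1,"dy": -0.5,"dz": 0,"spin": 0,"grip": 57},
  {"dx": 0.14,"dy": -0.75,"dz": 0,"spin": 0,"grip": 57},
  {"dx": 0.19,"dy": -1.0,"dz": 0,"spin": 0,"grip": 57},
  {"dx": 0.24,"dy": -1.25,"dz": 0,"spin": 0,"grip": 57},
  {"dx": 0.28,"dy": -1.5,"dz": 0,"spin": 0,"grip": 57},
  {"dx": 0.32,"dy": -1.7,"dz": 0,"spin": 0,"grip": 57},
  {"dx": 0.34,"dy": -1.8,"dz": 0,"spin": 0,"grip": 57},
  {"dx": 0.34,"dy": -1.8,"dz": 0,"spin": 0,"grip": 57},
  {"dx": 0.34,"dy": -1.8,"dz": 0,"spin": 0,"grip": 57},
])

```text
time_s: 29.25
tcp_pos: [0.4767, -0.2106, 0.0434]
eef_rot: [180.0, -0.0, -79.6]
contact_force: [-0.2, -0.2, -0.3]
gripper_width: 0.0499
```

Request:
servo_tool([
  {"dx": 0,"dy": 0.3,"dz": 0.5,"spin": 0,"grip": 57},
  {"dx": 0,"dy": 0.5,"dz": 2.5,"spin": 0,"grip": 57},
  {"dx": 0,"dy": 0.5,"dz": 5,"spin": 0,"grip": 57},
  {"dx": -0.4,"dy": 2,"dz": 8,"spin": 0,"grip": 57},
  {"dx": -0.8,"dy": 4,"dz": 10,"spin": 0,"grip": 57},
  {"dx": -1.3,"dy": 6.5,"dz": 10,"spin": 0,"grip": 57},
  {"dx": -1.8,"dy": 9,"dz": 10,"spin": 0,"grip": 57},
  {"dx": -2.3,"dy": 11.5,"dz": 10,"spin": 0,"grip": 57},
  {"dx": -2.6,"dy": 13,"dz": 10,"spin": 0,"grip": 57},
  {"dx": -2.6,"dy": 13,"dz": 10,"spin": 0,"grip": 57},
])

```text
time_s: 30.08
tcp_pos: [0.4503, -0.0784, 0.1443]
eef_rot: [-179.9, 0.0, -79.5]
contact_force: [0.0, 0.3, -0.1]
gripper_width: 0.0499
```

Run:
```python
from h import *
z=np.load("stand.npz");R,t=z["R"],z["t"]
A=r.capture("top");B=r.capture("side")
for n in("top","side"):
  for e in r.cut_out("cover",n): ys,xs=np.nonzero(e["mask"]);print(n,round(e["p"],2),e["extent"],((atz(n,xs.mean(),ys.mean(),.066)[:2]-t)@R*1e3).round(1),e["mask"].sum())
print(r.get_state()["tcp_pos"])
cv2.imwrite("pics/c10.png",np.hstack([cv2.resize(A[205:285,295:375],(400,400),interpolation=3),cv2.resize(B[140:220,225:305],(400,400),interpolation=3)]))
```

```text
top 0.95 [313.2, 226.8, 347.2, 259.3] [  0.1 -68.5] 891
top 0.89 [351.2, 295.3, 371.8, 315.9] [-174.4 -115. ] 411
top 0.75 [189.7, 175.5, 212.0, 198.9] [211.4 235.6] 381
side 0.6 [288.5, 302.6, 319.1, 326.2] [259.3 270.7] 490
side 0.56 [252.8, 177.9, 282.4, 199.4] [  2.9 -64. ] 604
[ 0.45090223 -0.08071163  0.14374881]
```

View pics/c10.png

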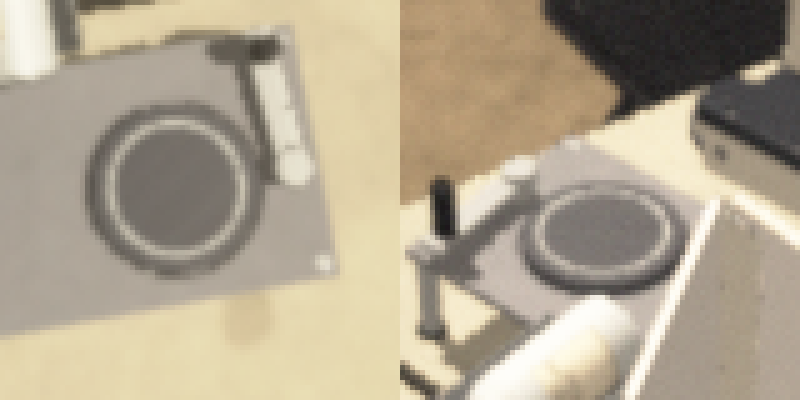

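View 12 of 12: the cover sits flat in the recess, about (173,187) in the top half, and measures (0.1, −68.5) against the nominal (0, −68). The bottle is still in the cradle. Next I pinch the knob again, with the tips properly low this time.

Request:
servo_tool([
  {"dx": 1,"dy": -2,"dz": 0,"spin": 0,"grip": 45},
  {"dx": 2.3,"dy": -5,"dz": 0,"spin": 0,"grip": 45},
  {"dx": 3.8,"dy": -8,"dz": 0,"spin": 0,"grip": 45},
  {"dx": 5.3,"dy": -11,"dz": 0,"spin": 0,"grip": 45},
  {"dx": 6.8,"dy": -14,"dz": 0,"spin": 0,"grip": 45},
  {"dx": 8.3,"dy": -17,"dz": 0,"spin": 0,"grip": 45},
  {"dx": 9.6,"dy": -19.8,"dz": 0,"spin": 0,"grip": 45},
  {"dx": 10.5,"dy": -21.6,"dz": 0,"spin": 0,"grip": 45},
  {"dx": 10.6,"dy": -21.8,"dz": 0,"spin": 0,"grip": 45},
  {"dx": 10.6,"dy": -21.8,"dz": -1,"spin": 0,"grip": 45},
])

```text
time_s: 31.12
tcp_pos: [0.5574, -0.301, 0.1339]
eef_rot: [-179.9, -0.1, -79.8]
contact_force: [-0.2, -0.5, 0.6]
gripper_width: 0.0391
```

Run:
```python
from h import *
z=np.load("stand.npz");R,t=z["R"],z["t"]
s=r.get_state();print(s["tcp_pos"],((s["tcp_pos"][:2]-t)@R*1e3).round(1),s["joints"].round(1))
f=lambda a:R@(.062*np.array([np.sin(a),np.cos(a)])+[0,-.13])+t
print(f(1.484))
for th in np.linspace(1.484,.03,25): print(round(th,2),((f(th)-f(1.484))*100).round(2))
o1,d1=ray("top",329.5,241.5);o2,d2=ray("side",265.9,185.5)
M=np.c_[d1,-d2];k=np.linalg.lstsq(M,o2-o1,rcond=None)[0];print("ring centre",o1+d1*k[0],o2+d2*k[1])
```

```text
[ 0.55741667 -0.3010204   0.13392037] [  62.4 -127.3] [-10.7  19.6 -10.5   0.  -59.7  20.9]
[ 0.55632935 -0.29845468]
1.48 [0. 0.]
1.42 [-0.11  0.36]
1.36 [-0.25  0.71]
1.3 [-0.4   1.05]
1.24 [-0.58  1.38]
1.18 [-0.77  1.7 ]
1.12 [-0.99  2.01]
1.06 [-1.22  2.31]
1.0 [-1.47  2.59]
0.94 [-1.74  2.85]
0.88 [-2.02  3.1 ]
0.82 [-2.32  3.33]
0.76 [-2.63  3.54]
0.7 [-2.95  3.73]
0.64 [-3.28  3.91]
0.58 [-3.63  4.06]
0.51 [-3.98  4.19]
0.45 [-4.34  4.3 ]
0.39 [-4.7   4.39]
0.33 [-5.07  4.45]
0.27 [-5.44  4.5 ]
0.21 [-5.82  4.52]
0.15 [-6.19  4.51]
0.09 [-6.57  4.49]
0.03 [-6.94  4.44]
ring centre [ 0.48704241 -0.25422357  0.06915187] [ 0.48400905 -0.25170685  0.06893677]
```

Request:
servo_tool([
  {"dx": 0,"dy": 0,"dz": -1,"spin": 0,"grip": 45},
  {"dx": 0,"dy": 0,"dz": -2.5,"spin": 0,"grip": 45},
  {"dx": 0,"dy": 0,"dz": -4,"spin": 0,"grip": 45},
  {"dx": 0,"dy": 0,"dz": -5.5,"spin": 0,"grip": 45},
  {"dx": 0,"dy": 0,"dz": -6.5,"spin": 0,"grip": 45},
  {"dx": 0,"dy": 0,"dz": -6.9,"spin": 0,"grip": 45},
  {"dx": 0,"dy": 0,"dz": -6.9,"spin": 0,"grip": 45},
  {"dx": 0,"dy": 0,"dz": -6.9,"spin": 0,"grip": 20},
  {"dx": 0,"dy": 0,"dz": -6.9,"spin": 0,"grip": 10},
  {"dx": 0,"dy": 0,"dz": -6.9,"spin": 0,"grip": 5},
], squeeze=10)

```text
time_s: 31.95
tcp_pos: [0.5573, -0.2986, 0.0654]
eef_rot: [-179.9, -0.0, -79.6]
contact_force: [0.1, 0.1, 0.0]
gripper_width: 0.0245
```

Request:
servo_tool([
  {"dx": 0,"dy": 0,"dz": 0,"spin": 0,"grip": 5},
  {"dx": 0,"dy": 0,"dz": 0,"spin": 0,"grip": 5},
  {"dx": 0,"dy": 0,"dz": 0,"spin": 0,"grip": 5},
  {"dx": -0.11,"dy": 0.36,"dz": 0,"spin": 0,"grip": 5},
  {"dx": -0.25,"dy": 0.71,"dz": 0,"spin": 0,"grip": 5},
  {"dx": -0.4,"dy": 1.05,"dz": 0,"spin": 0,"grip": 5},
  {"dx": -0.58,"dy": 1.38,"dz": 0,"spin": 0,"grip": 5},
  {"dx": -0.77,"dy": 1.7,"dz": 0,"spin": 0,"grip": 5},
  {"dx": -0.99,"dy": 2.01,"dz": 0,"spin": 0,"grip": 5},
  {"dx": -1.22,"dy": 2.31,"dz": 0,"spin": 0,"grip": 5},
])

```text
time_s: 32.78
tcp_pos: [0.5441, -0.2763, 0.065]
eef_rot: [180.0, -0.1, -79.6]
contact_force: [-3.0, -5.7, 2.8]
gripper_width: 0.0133
```

Request:
servo_tool([
  {"dx": -0.25,"dy": 0.28,"dz": 0,"spin": 0,"grip": 5},
  {"dx": -0.52,"dy": 0.54,"dz": 0,"spin": 0,"grip": 5},
  {"dx": -0.8,"dy": 0.79,"dz": 0,"spin": 0,"grip": 5},
  {"dx": -1.1,"dy": 1.02,"dz": 0,"spin": 0,"grip": 5},
  {"dx": -1.41,"dy": 1.23,"dz": 0,"spin": 0,"grip": 5},
  {"dx": -1.73,"dy": 1.42,"dz": 0,"spin": 0,"grip": 5},
  {"dx": -2.06,"dy": 1.6,"dz": 0,"spin": 0,"grip": 5},
  {"dx": -2.41,"dy": 1.75,"dz": 0,"spin": 0,"grip": 5},
  {"dx": -2.76,"dy": 1.88,"dz": 0,"spin": 0,"grip": 5},
  {"dx": -3.12,"dy": 1.99,"dz": 0,"spin": 0,"grip": 5},
])

```text
time_s: 33.62
tcp_pos: [0.5147, -0.2543, 0.0649]
eef_rot: [-179.8, 0.0, -79.6]
contact_force: [4.5, 6.2, 3.4]
gripper_width: 0.0133
```

Request:
servo_tool([
  {"dx": -0.36,"dy": 0.09,"dz": 0,"spin": 0,"grip": 5},
  {"dx": -0.73,"dy": 0.15,"dz": 0,"spin": 0,"grip": 5},
  {"dx": -1.1,"dy": 0.2,"dz": 0,"spin": 0,"grip": 5},
  {"dx": -1.48,"dy": 0.22,"dz": 0,"spin": 0,"grip": 5},
  {"dx": -1.85,"dy": 0.21,"dz": 0,"spin": 0,"grip": 5},
  {"dx": -2.1,"dy": 0.2,"dz": 0,"spin": 0,"grip": 5},
  {"dx": -2.3,"dy": 0.18,"dz": 0,"spin": 0,"grip": 5},
  {"dx": -2.5,"dy": 0.16,"dz": 0,"spin": 0,"grip": 5},
  {"dx": -2.6,"dy": 0.14,"dz": 0,"spin": 0,"grip": 5},
  {"dx": -2.6,"dy": 0.14,"dz": 0,"spin": 0,"grip": 5},
])

```text
time_s: 34.45
tcp_pos: [0.4868, -0.2543, 0.0646]
eef_rot: [180.0, 0.0, -79.6]
contact_force: [0.5, 3.4, 5.9]
gripper_width: 0.0135
```

The keeper came back to about 0.03 rad with low forces, so it cleared the seated cover. Now release, lift and withdraw for a final check.

Request:
servo_tool([
  {"dx": 0,"dy": 0,"dz": 0,"spin": 0,"grip": 25},
  {"dx": 0,"dy": 0,"dz": 0,"spin": 0,"grip": 40},
  {"dx": 0,"dy": 0,"dz": 0,"spin": 0,"grip": 40},
  {"dx": 0,"dy": 0,"dz": 0,"spin": 0,"grip": 40},
  {"dx": 0,"dy": 0,"dz": 1.5,"spin": 0,"grip": 40},
  {"dx": 0,"dy": 0,"dz": 4,"spin": 0,"grip": 40},
  {"dx": 0,"dy": 0,"dz": 7,"spin": 0,"grip": 40},
  {"dx": 0,"dy": 0,"dz": 10,"spin": 0,"grip": 40},
  {"dx": -0.5,"dy": -2,"dz": 12,"spin": 0,"grip": 40},
  {"dx": -1,"dy": -5,"dz": 13,"spin": 0,"grip": 40},
])

```text
time_s: 35.28
tcp_pos: [0.4785, -0.3038, 0.198]
eef_rot: [-179.8, -0.1, -79.5]
contact_force: [0.6, -0.3, -0.6]
gripper_width: 0.0348
```

Request:
servo_tool([
  {"dx": -1,"dy": -3,"dz": 0,"spin": 0,"grip": 40},
  {"dx": -2,"dy": -6,"dz": 0,"spin": 0,"grip": 40},
  {"dx": -3,"dy": -9,"dz": 0,"spin": 0,"grip": 40},
  {"dx": -4,"dy": -12,"dz": 0,"spin": 0,"grip": 40},
  {"dx": -5,"dy": -15,"dz": 0,"spin": 0,"grip": 40},
  {"dx": -6,"dy": -18,"dz": 0,"spin": 0,"grip": 40},
  {"dx": -7,"dy": -20,"dz": 0,"spin": 0,"grip": 40},
  {"dx": -7.5,"dy": -22,"dz": 0,"spin": 0,"grip": 40},
  {"dx": -7.5,"dy": -22,"dz": 0,"spin": 0,"grip": 40},
  {"dx": -7.5,"dy": -22,"dz": 0,"spin": 0,"grip": 40},
])

```text
time_s: 36.12
tcp_pos: [0.4012, -0.5248, 0.1934]
eef_rot: [179.9, 0.1, -79.8]
contact_force: [0.2, 0.6, 0.4]
gripper_width: 0.0353
```

Run:
```python
from h import *
z=np.load("stand.npz");R,t=z["R"],z["t"]
inv=lambda p:((p[:2]-t)@R*1e3).round(1)
A=r.capture("top");w=lambda x,y,zz:[*(R@[x/1e3,y/1e3]+t),zz]
print(r.get_state()["tcp_pos"])
for e in r.cut_out("cover","top"): ys,xs=np.nonzero(e["mask"]);print(round(e["p"],2),inv(atz("top",xs.mean(),ys.mean(),.066)),e["mask"].sum())
for e in r.cut_out("spray_bottle","top"): ys,xs=np.nonzero(e["mask"]);print("bottle",round(e["p"],2),inv(atz("top",xs.mean(),ys.mean(),.09)),e["extent"])
# knob: darkest blob near the expected place; arm: brightest angle on a circle about the pivot
u,v=proj("top",w(0,-68,.1065)).round().astype(int); p=A[v-8:v+9,u-8:u+9].mean(2)
ys,xs=np.nonzero(p<50); print("knob",p.min(),len(xs),inv(atz("top",u-8+xs.mean(),v-8+ys.mean(),.1065)) if len(xs) else p.round())
for th in np.arange(-.3,.61,.1):
  print(round(th,1),[int(A[int(round(b)),int(round(a))].mean()) for a,b in (proj("top",w(q*np.sin(th),-130+q*np.cos(th),.0745)) for q in(20,30,40,50))])
```

```text
[ 0.40166912 -0.5240594   0.19362124]
0.78 [ -1.8 -66.3] 750
0.57 [212.  235.5] 420
bottle 0.59 [122.6   0.6] [282.0, 174.3, 306.3, 225.7]
bottle 0.36 [30.2  2.3] [252.5, 161.7, 365.8, 279.8]
knob 48.0 4 [  2.4 -65.2]
-0.3 [218, 197, 117, 102]
-0.2 [218, 215, 126, 109]
-0.1 [227, 224, 217, 208]
0.0 [223, 223, 223, 207]
0.1 [223, 222, 222, 214]
0.2 [222, 221, 209, 188]
0.3 [212, 209, 113, 117]
0.4 [161, 149, 118, 115]
0.5 [144, 133, 191, 127]
0.6 [144, 113, 175, 170]
```

```bash
python3 -c "
from plant import r
print(r.close_job())"
```

```text
the job is handed in; nothing more can be done
None
```

The wash stand is closed and the job is handed in, at about 36 s of the 72 s allowed. I tipped the bottle into the cradle and swung the keeper off. Then I slid the cover along the deck into the recess and swung the keeper back over its middle.

**Setback:** my first push at the cover passed over it without touching. A touch on bare deck showed the fingertips end about 20 mm above the reported TCP. I corrected for that, and the second push worked.

**Last checks, in stand coordinates:**
- **Cover:** it measured (0.1, −68.5) mm before the keeper went over it, against a nominal (0, −68). With the keeper partly hiding it, it measured (−1.8, −66.3) mm.
- **Cover seated and level:** I could not measure this directly. A two-camera estimate put its top at about 69 mm, between the seated 66 mm and on-deck 72 mm, so it does not settle the question. The keeper swung over with only a few newtons, and it would have hit a cover still on the deck.
- **Keeper:** about 0.03 rad from where I released it. The last picture agrees, to roughly 0.05 rad.
- **Bottle:** lying in the cradle, centred at about y = 0.6 mm.
- **Other things:** the arm never went near the bystanders or touched the screen, but I did not re-measure each of them.

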